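Put the specimens away under their covers and switch the microscope lamp off

TASK

Put the mounted specimens away at the microscope table: set each one that is there into the dish whose cradle has its shape and colour, fully home and upright, and set a clear cover on every one of the three dishes, also one that stays empty, so that it sits seated and level on the rim. Only when all that is done, switch the lamp off by pushing its lever all the way over to the other side. Leave the jar, the book and the brush where they are.

Things in the scene. Friction and masses are not known exactly. Their poses are not given: they have to be found in the camera images.
- dish_round: Specimen dish with the green floor and cradle: a glass dish, 80 mm across, 24 mm high, walls 4 mm (mouth 72 mm across), fixed to the table. Its inner floor is 6 mm above the table and carries a round green cradle ring 8 mm high, 60 mm inner diameter. Origin: centre of its underside, z up.
- dish_square: Specimen dish with the orange floor and cradle: a glass dish, 80 mm across, 24 mm high, walls 4 mm (mouth 72 mm across), fixed to the table. Its inner floor is 6 mm above the table and carries a square frame 8 mm high, 48 x 48 mm inside, sides along the dish's own x and y. Origin: centre of its underside, z up.
- dish_oblong: Specimen dish with the blue floor and cradle: a glass dish, 80 mm across, 24 mm high, walls 4 mm (mouth 72 mm across), fixed to the table. Its inner floor is 6 mm above the table and carries a rectangular frame 8 mm high, 58 mm inside along the dish's own x and 34 mm along its y. Origin: centre of its underside, z up.
- dish_round_rim (a point): Centre of the mouth of dish_round, level with the top of its rim (24 mm above the table).
- dish_square_rim (a point): Centre of the mouth of dish_square, level with the top of its rim (24 mm above the table).
- dish_oblong_rim (a point): Centre of the mouth of dish_oblong, level with the top of its rim (24 mm above the table).
- spec_round: Pine cone on a round green base: base 56 mm in diameter, 8 mm thick; the cone is 26 mm across and stands upright on the base's centre, from 8 to 50 mm up. Origin at the centre of the base's underside, z up. 50 mm high in all, 0.08 to 0.17 kg. May be absent.
- spec_square: Amber resin block on a square orange base: base 44 x 44 mm, 8 mm thick; the block, 26 x 26 mm, stands on its centre with faces parallel to the base's, from 8 to 50 mm up. Origin at the centre of the base's underside, z up. 50 mm high in all, 0.08 to 0.17 kg. May be absent.
- spec_oblong: Grey stone with a round reddish fossil on an oblong blue base: base 54 mm along x, 30 mm along y, 8 mm thick; the stone, 38 mm along x and 24 mm along y, stands on its centre from 8 to 50 mm up. Origin at the centre of the base's underside, z up. 50 mm high in all, 0.08 to 0.17 kg. May be absent.
- cover1: Clear domed cover, one of three alike; fits any dish. Open-bottomed tube 66 mm across, 60 mm inside, 0-46 mm high; white flange 86 mm across, underside 5 mm above the tube's lower edge: seated, the flange lies on the rim with the lowest 5 mm of tube inside the mouth. Black upright knob 22 mm across, on the axis, 46-72 mm up. Origin: on the axis at the tube's lower edge, z up. 0.11-0.18 kg.
- cover2: Clear domed cover, one of three alike; fits any dish. Open-bottomed tube 66 mm across, 60 mm inside, 0-46 mm high; white flange 86 mm across, underside 5 mm above the tube's lower edge: seated, the flange lies on the rim with the lowest 5 mm of tube inside the mouth. Black upright knob 22 mm across, on the axis, 46-72 mm up. Origin: on the axis at the tube's lower edge, z up. 0.11-0.18 kg.
- cover3: Clear domed cover, one of three alike; fits any dish. Open-bottomed tube 66 mm across, 60 mm inside, 0-46 mm high; white flange 86 mm across, underside 5 mm above the tube's lower edge: seated, the flange lies on the rim with the lowest 5 mm of tube inside the mouth. Black upright knob 22 mm across, on the axis, 46-72 mm up. Origin: on the axis at the tube's lower edge, z up. 0.11-0.18 kg.
- lamp (a joint): Lamp switch: angle of the toggle lever. 0 = leaning 0.5 rad towards the -x of its housing (lamp on), 1.0 = at its other stop, leaning 0.5 rad to the housing's +x (lamp off). It starts within 0.12 of 0 and stays where it is left; a push of about 1 N moves it.
- lamp_base: Housing of the lamp switch, a white block 70 x 50 x 25 mm fixed to the table; origin at the centre of its underside. The lever pivots about an axis along the housing's y, 22 mm above the table over the origin.
- lamp_tip (a point): Centre of the red ball, 26 mm in diameter, at the end of the lever, 80 mm from its pivot; the rod is 10 mm thick.
- jar: White sample jar, 60 mm across, 85 mm high, standing on the table; a bystander. Origin: centre of its underside.
- guide: Green field guide book lying flat, 110 x 170 x 18 mm; a bystander. Origin: centre of its underside.
- brush: Brush lying on the table; a bystander. Origin: at its middle, on the table.
Mind the look-alikes: they are no part of the job. What is shaped like the cover3 but blue or yellow is not meant.

How it is judged:
On the way, in this order (a step that is already met when the one before it is completed fails the run):
1. every specimen present is home in its own cradle and all three dishes are covered (horizontal distance between spec_round and dish_round below 0.005 m and z of spec_round in the frame of dish_round below 0.0085 m and angle between each of spec_round, spec_square, spec_oblong's own z axis and vertical below 0.05 rad and horizontal distance between spec_square and dish_square below 0.005 m and z of spec_square in the frame of dish_square below 0.0085 m and horizontal distance between spec_oblong and dish_oblong below 0.005 m and z of spec_oblong in the frame of dish_oblong below 0.0085 m and ((horizontal distance between cover1 and dish_round_rim below 0.006 m and z of cover1 in the frame of dish_round_rim between -0.008 and -0.003 m and angle between cover1's own z axis and vertical below 0.04 rad) or (horizontal distance between cover2 and dish_round_rim below 0.006 m and z of cover2 in the frame of dish_round_rim between -0.008 and -0.003 m and angle between cover2's own z axis and vertical below 0.04 rad) or (horizontal distance between cover3 and dish_round_rim below 0.006 m and z of cover3 in the frame of dish_round_rim between -0.008 and -0.003 m and angle between cover3's own z axis and vertical below 0.04 rad)) and ((horizontal distance between cover1 and dish_square_rim below 0.006 m and z of cover1 in the frame of dish_square_rim between -0.008 and -0.003 m and angle between cover1's own z axis and vertical below 0.04 rad) or (horizontal distance between cover2 and dish_square_rim below 0.006 m and z of cover2 in the frame of dish_square_rim between -0.008 and -0.003 m and angle between cover2's own z axis and vertical below 0.04 rad) or (horizontal distance between cover3 and dish_square_rim below 0.006 m and z of cover3 in the frame of dish_square_rim between -0.008 and -0.003 m and angle between cover3's own z axis and vertical below 0.04 rad)) and ((horizontal distance between cover1 and dish_oblong_rim below 0.006 m and z of cover1 in the frame of dish_oblong_rim between -0.008 and -0.003 m and angle between cover1's own z axis and vertical below 0.04 rad) or (horizontal distance between cover2 and dish_oblong_rim below 0.006 m and z of cover2 in the frame of dish_oblong_rim between -0.008 and -0.003 m and angle between cover2's own z axis and vertical below 0.04 rad) or (horizontal distance between cover3 and dish_oblong_rim below 0.006 m and z of cover3 in the frame of dish_oblong_rim between -0.008 and -0.003 m and angle between cover3's own z axis and vertical below 0.04 rad))), for 0.2 s.
2. the lamp lever is then pushed over to its off stop (value of joint lamp above 0.85 rad), for 0.2 s.
At the end, for the whole second after the job is handed in: Specimens within 5 mm of their own dish's centre, 2.5 mm of its floor and 0.05 rad of upright; on each dish a cover within 6 mm of centre, flange within 2 mm above (3 mm below) the rim, level to 0.04 rad; all at rest; lamp lever beyond 0.85 rad (all of step 1 and linear speed of each of cover1, cover2, cover3, spec_round, spec_square, spec_oblong below 0.02 m/s and value of joint lamp above 0.85 rad); the robot touches nothing.
It fails at once if the jar is pushed away (distance of jar from where it was at the start of the episode above 0.03 m).
It fails at once if the book is pushed away (distance of guide from where it was at the start of the episode above 0.03 m).
It fails at once if the brush is pushed away (distance of brush from where it was at the start of the episode above 0.03 m).
Of spec_round, spec_square, spec_oblong only 2 to 3 are there at a start; the rules pass over those that are not, and their reading is None.
At some moment in a run one of spec_round, spec_square, spec_oblong, cover1, cover2, cover3 may be knocked a few centimetres aside while the robot is not near it.
Once in a run the grip may slacken for a moment while it holds something.
It also fails if it takes over 210 s, if anything falls off the work surface, if the arm or the gripper's body presses on something with over 40 N, if the wrist force passes 120 N, or if a joint passes its speed limit or range.

ROBOT

A 6-joint arm with a two-finger parallel gripper is mounted at the origin on the work surface. World frame = base frame: x ahead of the robot, y to its left, z up, the work surface at z = 0. Lengths are in m, angles in rad, forces in N, time in s.
With the tool pointing down it reaches from about 0.35 to 0.975 m from the base axis. Payload 4.9 kg.
Tool frame: the origin (TCP) lies at the very end of the fingers, on their centre line; the grasp point (between the pads) lies behind it (manip.grip_depth is the z of the grasp point in the tool frame, in m); z points along the fingers, y is the direction in which the jaws open and shut (so a half turn about z gives the same grasp; the last joint's range is limited). The gripper opens to 85 mm and grips with 20 to 120 N. Pads are 22 mm wide; open, the fingers measure 114 mm over their backs; the gripper's body (76 mm by 85 mm) begins 54 mm behind the grasp point. The pads swing forward as they close: fully open they stand 13 mm farther back than shut.
Start: joints at [1.196, 0.053, 1.613, -0, 1.476, -0.119], TCP at [0.158, 0.605, 0.231] pointing down, gripper open.
Joint ranges: [-3.01, 3.01], [-1.01, 2.22], [0.06, 2.58], [-1.02, 4.17], [0.09, 2.62], [-3.14, 3.14]. Speed limits (rad/s): [2.57, 2.57, 3.14, 3.14, 3.14, 3.14].

INTERFACE

Orientations are given as a unit quaternion [w, x, y, z].
In Python, from plant import state, optics, manip, silhouettes, place_of gives the robot as it stands. The module is installed in compiled form; this text tells all that it offers.
- The arm moves only by the tool jog_arm, never from a script. Its argument "increments" is a list of rows, each an object with "slide": the shift along the tool's x, y, z in mm, a list of three; "rotation": the turn, a rotation vector about the tool's x, y, z in degrees, a list of three. A call has 1 to 20 rows; each row shifts and turns the commanded pose from where the row before left it, along the tool's axes as they then stand; what a row does not reach is not made up. A row lasts 1/12 s, in which the tool goes at most 41.7 mm and 7.16 degrees, less where a joint would pass 70% of its speed; a pose out of reach is approached as far as the arm can. A call with a gripper value outside its range is refused whole. "fingers" is the opening, from 0 (shut) to 1 (fully open), set as the call begins (left out, the last holds). The fingers move at their own pace and stop on an object; the grip force is fixed at half the most. Time passes only in rows, so rows that do not move let the fingers close. It gives the time, the measured TCP pose, the force and the opening at its end, in the units of the state.
- state(): the state, without advancing time (a new reading comes with each control period).
- optics.grab_frame(name): name is "scene" or "top" or "wrist"; returns a dict with "frame" (480x640x3 uint8, blue, green, red), "camera_matrix" (3x3 intrinsics, pixels), "distortion" ([k1, k2, p1, p2, k3] as OpenCV has them; the pictures are not rectified), "R" (3x3) and "t" (3): a world point X has camera coordinates R X + t. Camera axes: x right, y down, z forward; pixel columns grow to the right and rows downward; lengths in m; the calibration is good to about 2 mm. A picture is of the moment at which its call begins. There is no depth.
- manip.job_done(): hands the job in, once; it reports no verdict.
Trained networks look in the newest picture that a camera, given by its name, has taken for a name from the list of things; names that differ only in an ending like _2 or _b are one class to them, and where a whole thing is asked for, a point or a joint stands for the part that bears it (a point fixed in the world has none). Each returns a list of dicts, best first, with "score" (0 to 1); they miss things now and then, are a little off and sometimes report something else, mostly with a low value. They report only what shows in the picture. A call takes as long as a camera call. They do not tell look-alikes from the thing itself.
- silhouettes(thing, camera): "mask" (480x640 bool, what is visible of it) and "bbox" ([left, top, right, bottom] in pixels, round what is visible of it).
- place_of(thing, camera): "uv" ([column, row] in pixels: a listed point, or the origin of a listed thing).
The state is a dict: "time": time; "joint_pos": joint angles; "joint_vel": joint speeds; "joint_efforts": joint torques, N m; "tool_pos": TCP position; "tool_rot": TCP orientation; "contact_force": force on the tool from outside, world axes, zero at the start; "ft_torque": the same for the moment, N m; "gripper_width": opening from 0.0 (shut) to 1.0 (fully open).
Only numpy, scipy, OpenCV 4.12 (cv2) and the standard library are available. Lean on these libraries where they do the work, as an engineer would, in place of code of your own. Each camera call takes 0.05 s, during which the arm holds its last target.

## Working session

There is one attempt and no reset: what is moved stays moved. The work goes in short steps, Python scripts to look and compute and a tool call to move; the robot and the scene stay as the last step left them, time stands still between calls to the robot, and variables do not carry over. Pictures are saved under pics/ and viewed, and the job is handed in when it is done.

Besides the shell and the picture viewer there is one more tool, called after ">>>" as a command line: name --argument value ..., lists and objects as JSON in quotes. jog_arm: Moves the arm, as the interface text tells. Its arguments: {"type":"object","properties":{"increments":{"type":"array","items":{"type":"object","properties":{"slide":{"type":"array","items":{"type":"number"}},"rotation":{"type":"array","items":{"type":"number"}}}}},"fingers":{"type":"number"}},"required":["increments"]}

```bash
mkdir -p pics; ls; python3 - <<'E'
from plant import state, optics, manip
import cv2
print(state()); print(manip.grip_depth)
for n in ["scene","top","wrist"]:
    f=optics.grab_frame(n); cv2.imwrite(f"pics/{n}0.png",f["frame"])
    print(n,f["camera_matrix"],f["distortion"],f["R"],f["t"])
E
```

```text
pics
{'time': 0.0, 'joint_pos': array([ 1.19603154e+00,  5.33284229e-02,  1.61429942e+00, -2.42272707e-05,
        1.47599730e+00, -1.19003265e-01]), 'joint_vel': array([ 0.00046507, -0.00018982, -0.0012258 ,  0.00072641, -0.00290037,
        0.0021008 ]), 'joint_efforts': array([-1.01253336e-03, -3.93684840e+01, -3.70175064e+01, -1.62149977e-04,
        6.94793242e-03,  7.90048603e-06]), 'tool_pos': array([0.15789154, 0.60408124, 0.23007741]), 'tool_rot': array([-2.36660987e-04,  1.27531279e-01,  9.91834028e-01, -9.88376954e-04]), 'contact_force': array([-0.37033365,  0.4974638 , -0.65542216]), 'ft_torque': array([-0.00715859,  0.00167231,  0.03010889]), 'gripper_width': 1.001880429033086}
-0.0187
scene [[507.32434094   0.         318.45786599]
 [  0.         507.32434094 237.32752483]
 [  0.           0.           1.        ]] [0.01650653 0.         0.         0.         0.        ] [[ 0.31351281  0.94946709  0.01489824]
 [ 0.76851921 -0.24448629 -0.59127378]
 [-0.55775258  0.19682149 -0.80633328]] [-0.08375535 -0.36689748  1.53350209]
top [[519.25444425   0.         311.18267607]
 [  0.         519.25444425 243.41184075]
 [  0.           0.           1.        ]] [-0.11864931  0.          0.          0.          0.        ] [[ 0.02871488 -0.9995838   0.0027709 ]
 [-0.98833573 -0.0288063  -0.14954156]
 [ 0.14955914  0.00155549 -0.98875156]] [-0.09571472  0.51823121  1.2063657 ]
wrist [[403.6541281    0.         322.30633855]
 [  0.         403.6541281  240.15747309]
 [  0.           0.           1.        ]] [-0.035527  0.        0.        0.        0.      ] [[ 0.25330048  0.96738528 -0.00214105]
 [ 0.92198794 -0.24074238  0.30328427]
 [ 0.2928773  -0.07879608 -0.95289772]] [-0.624829   -0.03870903  0.38054183]
```

View pics/scene0.png

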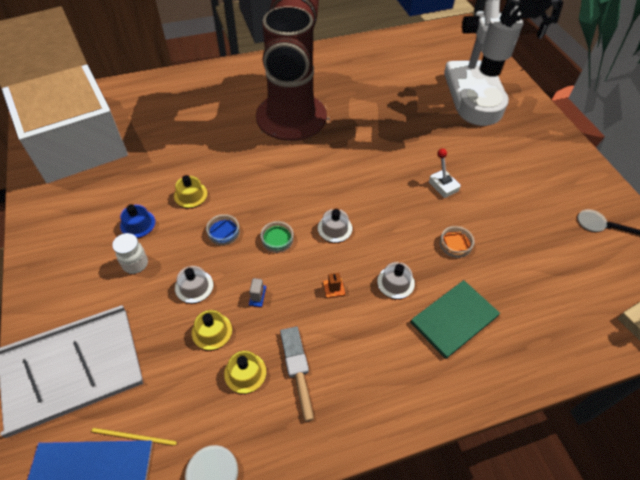

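View pics/top0.png

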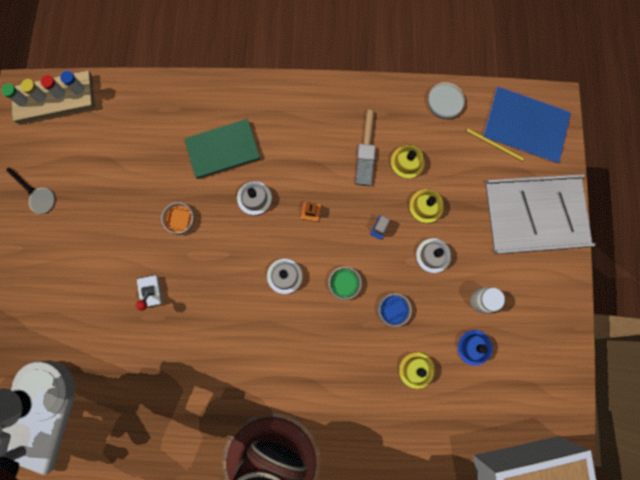

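View pics/wrist0.png

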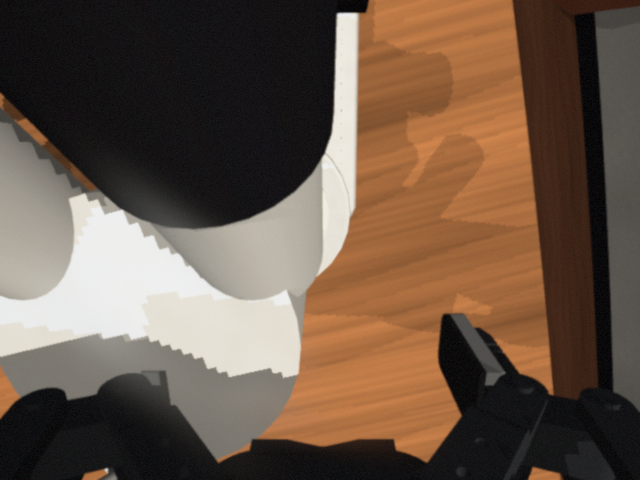

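The top view shows three clear covers with white flanges at (254,198), (285,276) and (434,255). The look-alikes are yellow at (408,161), (427,206), (417,370) and blue at (475,348). The amber specimen is at (311,211) and the stone at (380,228). I see no pine cone. Dishes: orange (179,218), green (345,283), blue (395,310). Lamp at (150,290).

```bash
cat > h.py <<'E'
from plant import state, optics, manip, silhouettes, place_of
import numpy as np, cv2
from scipy.spatial.transform import Rotation as Rn
def q2R(q): return Rn.from_quat([q[1],q[2],q[3],q[0]]).as_matrix()
def ray(f,uv):
    p=cv2.undistortPoints(np.array([[uv]],float),f["camera_matrix"],np.array(f["distortion"]))[0,0]
    R=np.array(f["R"]);t=np.array(f["t"])
    return -R.T@t, R.T@np.array([p[0],p[1],1.])
def onz(f,uv,z):
    c,d=ray(f,uv); return c+d*(z-c[2])/d[2]
def proj(f,X):
    R=np.array(f["R"]);t=np.array(f["t"])
    return cv2.projectPoints(np.atleast_2d(np.array(X,float)),cv2.Rodrigues(R)[0],t,f["camera_matrix"],np.array(f["distortion"]))[0][:,0]
def tri(fs,uvs):
    A=0;b=0
    for f,uv in zip(fs,uvs):
        c,d=ray(f,uv);d=d/np.linalg.norm(d);P=np.eye(3)-np.outer(d,d);A=A+P;b=b+P@c
    return np.linalg.solve(A,b)
E
python3 - <<'E'
from h import *
np.set_printoptions(precision=4,suppress=True)
F={n:optics.grab_frame(n) for n in ["scene","top"]}
for th,z in [("dish_round",0),("dish_square",0),("dish_oblong",0),("spec_round",0),("spec_square",0),("spec_oblong",0),("cover1",0),("lamp_tip",.09),("lamp_base",0),("jar",0),("guide",0),("brush",0)]:
    for n in F:
        for d in place_of(th,n): print(th,n,round(d["score"],2),np.array(d["uv"]).round(1),onz(F[n],d["uv"],z))
E
```

```text
dish_round scene 0.72 [454.8 318.2] [0.7635 0.1579 0.    ]
dish_round scene 0.71 [456.7 238.4] [0.5654 0.2657 0.    ]
dish_round scene 0.69 [277.7 237.1] [ 0.426  -0.1594  0.    ]
dish_round top 0.98 [342.4 282.6] [ 0.4319 -0.1599  0.    ]
dish_square scene 0.58 [454.8 241.4] [0.5723 0.2568 0.    ]
dish_square scene 0.25 [222.5 226.4] [ 0.3515 -0.283   0.    ]
dish_square top 0.88 [178.6 218.6] [0.58  0.254 0.   ]
dish_square top 0.45 [396.2 308.1] [ 0.373  -0.2928  0.    ]
dish_oblong scene 0.91 [221.5 231.3] [ 0.3659 -0.2886  0.    ]
dish_oblong top 0.74 [395.8 310.8] [ 0.3664 -0.2918  0.    ]
dish_oblong top 0.55 [175.7 218.6] [0.5798 0.2614 0.    ]
spec_round scene 0.73 [278.8 238.7] [ 0.4315 -0.1581  0.    ]
spec_round scene 0.21 [223.8 223.5] [ 0.3433 -0.278   0.    ]
spec_square scene 0.8 [331.4 286.4] [ 0.6013 -0.0785  0.    ]
spec_square top 0.56 [311.6 211.7] [ 0.6068 -0.0794  0.    ]
spec_oblong top 0.8 [377.4 224.9] [ 0.5782 -0.2444  0.    ]
cover1 scene 0.92 [189.  193.8] [ 0.2179 -0.3446  0.    ]
cover1 scene 0.91 [392.7 282.6] [0.6354 0.0619 0.    ]
cover1 scene 0.83 [
[... 621 characters left out ...]
3 [425.2 204.8] [ 0.6335 -0.3651  0.    ]
cover1 top 0.62 [415.4 370.1] [ 0.2246 -0.3412  0.    ]
cover1 top 0.57 [254.9 197.5] [0.6392 0.0641 0.    ]
lamp_tip scene 0.49 [442.4 152.7] [0.3582 0.3081 0.09  ]
lamp_tip top 0.32 [221.9 149.7] [0.7325 0.1382 0.09  ]
lamp_base scene 0.75 [440.7 184. ] [0.3876 0.3096 0.    ]
lamp_base top 0.55 [149.3 290.5] [0.3974 0.3157 0.    ]
jar scene 0.88 [133.7 261.3] [ 0.391  -0.5062  0.    ]
jar top 0.84 [483.1 299.4] [ 0.3991 -0.5097  0.    ]
guide scene 0.58 [456. 320.] [0.7683 0.1584 0.    ]
guide top 0.84 [219.4 152.6] [0.7549 0.161  0.    ]
brush scene 0.64 [297.7 376.5] [ 0.7843 -0.2161  0.    ]
brush top 0.89 [371.1 150.1] [ 0.7726 -0.227   0.    ]
```

```bash
python3 - <<'E'
import cv2
a=cv2.imread('pics/top0.png'); b=a[140:340,130:490]
cv2.imwrite('pics/top0c.png',cv2.resize(b,None,fx=2.2,fy=2.2,interpolation=cv2.INTER_CUBIC))
a=cv2.imread('pics/scene0.png'); b=a[130:400,100:490]
cv2.imwrite('pics/scene0c.png',cv2.resize(b,None,fx=2,fy=2,interpolation=cv2.INTER_CUBIC))
E
```

```text
(no output)
```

View pics/top0c.png

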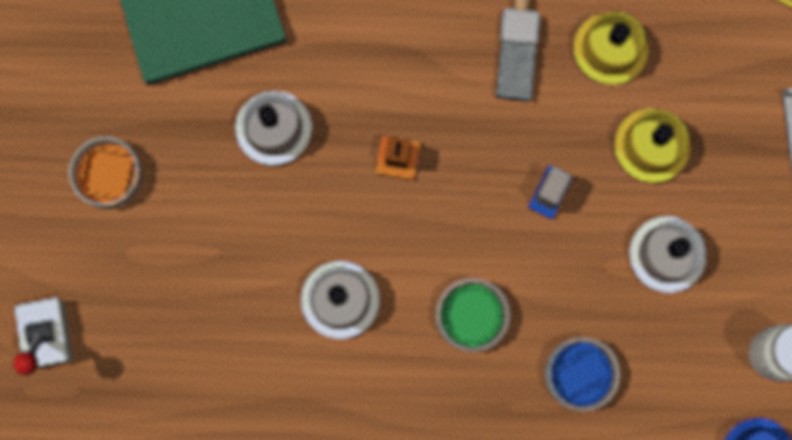

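View pics/scene0c.png

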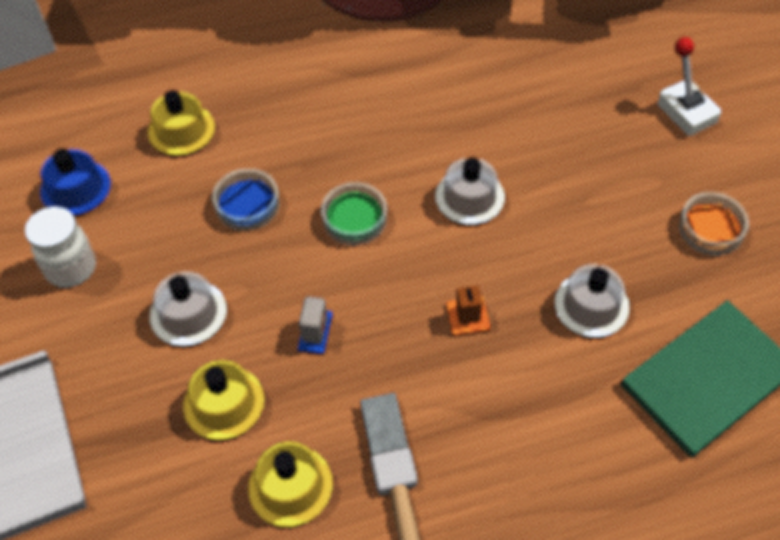

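The choice is confirmed in the crops: the clear covers with white flanges at about (0.637,0.063), (0.443,-0.020) and (0.508,-0.379). There is no pine cone. The next step is the wrist camera geometry, a move planner and finer measurements.

```bash
cat >> h.py <<'E'
def tcp():
    s=state(); return np.array(s["tool_pos"]), q2R(s["tool_rot"])
def goto(X,yaw=None):
    """print the total tool-frame slide (mm) and z-rotation (deg), slide given AFTER rotation and BEFORE"""
    p,R=tcp()
    d=(np.array(X)-p)*1000
    cy=np.degrees(np.arctan2(R[1,1],R[0,1]))
    # tilt error as rotvec in tool frame
    if yaw is None: yaw=cy
    a=np.radians(yaw); y=np.array([np.cos(a),np.sin(a),0]); z=np.array([0,0,-1.]); x=np.cross(y,z)
    Rt=np.stack([x,y,z],1)
    rv=np.degrees(Rn.from_matrix(R.T@Rt).as_rotvec())
    print("yaw now %.2f; rotvec(tool) %s; slide before rot %s; slide after rot %s"%(cy,rv.round(2),(R.T@d).round(1),(Rt.T@d).round(1)))
E
python3 - <<'E'
from h import *
np.set_printoptions(precision=4,suppress=True)
f=optics.grab_frame("wrist"); p,R=tcp()
Rc=np.array(f["R"]);c=-Rc.T@np.array(f["t"])
print("cam in tool",R.T@(c-p)); print("cam axes in tool\n",R.T@Rc.T)
F={n:optics.grab_frame(n) for n in ["scene","top"]}
pr=lambda X:[proj(F[n],X).round(1).tolist() for n in F]
t=F["top"];s=F["scene"]
print("ball",tri([t,s],[(141,305),(442.5,153)]), onz(t,(141,305),.092))
# lamp corners px in scene crop: /2+ (100,130)
for uv in [(661,104),(688,84),(720,106),(692,132)]:
    print("lampc",onz(s,(uv[0]/2+100,uv[1]/2+130),.025))
for uv in [(15,304),(57,297),(68,358),(22,367)]:
    print("lampc top",onz(t,(uv[0]/2.2+130,uv[1]/2.2+140),.025))
goto([0.53,-0.20,0.25],90)
E
```

```text
cam in tool [ 0.0783  0.0009 -0.1428]
cam axes in tool
 [[-0.0003 -0.9528 -0.3035]
 [ 1.     -0.0002 -0.0004]
 [ 0.0003 -0.3035  0.9528]]
ball [0.3596 0.306  0.0905] [0.3591 0.3041 0.092 ]
lampc [0.3919 0.2717 0.025 ]
lampc [0.3699 0.3224 0.025 ]
lampc [0.4189 0.3449 0.025 ]
lampc [0.4487 0.2887 0.025 ]
lampc top [0.425  0.3411 0.025 ]
lampc top [0.4344 0.2941 0.025 ]
lampc top [0.3678 0.2773 0.025 ]
lampc top [0.356  0.3282 0.025 ]
yaw now 75.35; rotvec(tool) [ -0.    -0.   -14.65]; slide before rot [-563.3 -684.4  -18.7]; slide after rot [-371.9 -804.6  -18.7]
```

>>> jog_arm --increments '[{"rotation":[0,0,-4.88]},{"rotation":[0,0,-4.88]},{"rotation":[0,0,-4.88]},{"slide":[-16,-34,0]},{"slide":[-16,-34,0]},{"slide":[-16,-34,0]},{"slide":[-16,-34,0]},{"slide":[-16,-34,0]},{"slide":[-16,-34,0]},{"slide":[-16,-34,0]},{"slide":[-16,-34,0]},{"slide":[-16,-34,0]},{"slide":[-16,-34,0]},{"slide":[-16,-34,0]},{"slide":[-16,-34,0]},{"slide":[-16,-34,0]},{"slide":[-16,-34,0]},{"slide":[-16,-34,0]},{"slide":[-16,-34,0]}]'

```text
invalid input
```

>>> jog_arm --increments '[{"slide":[-16,-34,0]},{"slide":[-16,-34,0]},{"slide":[-16,-34,0]},{"slide":[-16,-34,0]},{"slide":[-16,-34,0]},{"slide":[-16,-34,0]},{"slide":[0,0,0]},{"slide":[0,0,0]}]'

```text
invalid input
```

```bash
cat > w.py <<'E'
import sys
from h import *
f=optics.grab_frame("wrist"); cv2.imwrite(f"pics/{sys.argv[1]}.png",f["frame"])
np.savez(f"pics/{sys.argv[1]}.npz",R=f["R"],t=f["t"],camera_matrix=f["camera_matrix"],distortion=f["distortion"],frame=f["frame"])
print(state()["time"],tcp()[0].round(4))
for th in sys.argv[2:]:
    n,z=th.split(":")
    for d in place_of(n,"wrist"): print(n,round(d["score"],2),np.array(d["uv"]).round(1),onz(f,d["uv"],float(z)).round(4))
E
python3 w.py w1 dish_round:0 dish_oblong:0 spec_square:0 spec_oblong:0 cover1:0
```

```text
1.65 [0.1582 0.6046 0.2313]
```

View pics/w1.png

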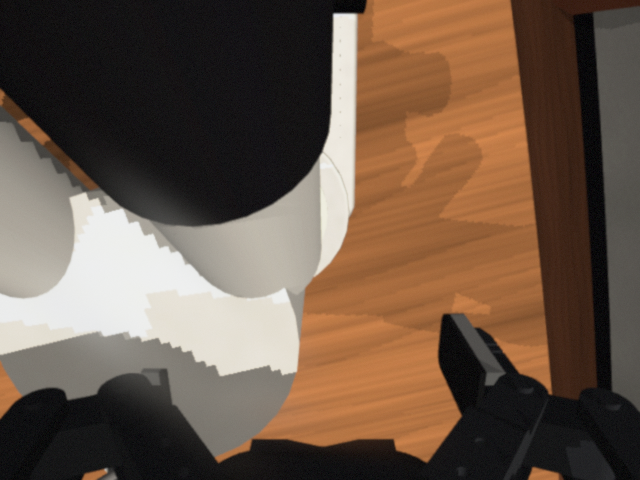

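The view is unchanged because the moves were refused. I'll give both fields in each row.

>>> jog_arm --increments '[{"slide":[0,0,0],"rotation":[0,0,-4.88]},{"slide":[0,0,0],"rotation":[0,0,-4.88]},{"slide":[0,0,0],"rotation":[0,0,-4.88]},{"slide":[-16,-34,0],"rotation":[0,0,0]},{"slide":[-16,-34,0],"rotation":[0,0,0]},{"slide":[-16,-34,0],"rotation":[0,0,0]},{"slide":[-16,-34,0],"rotation":[0,0,0]},{"slide":[-16,-34,0],"rotation":[0,0,0]},{"slide":[-16,-34,0],"rotation":[0,0,0]},{"slide":[-16,-34,0],"rotation":[0,0,0]},{"slide":[-16,-34,0],"rotation":[0,0,0]},{"slide":[-16,-34,0],"rotation":[0,0,0]},{"slide":[-16,-34,0],"rotation":[0,0,0]},{"slide":[-16,-34,0],"rotation":[0,0,0]},{"slide":[-16,-34,0],"rotation":[0,0,0]},{"slide":[-16,-34,0],"rotation":[0,0,0]},{"slide":[-16,-34,0],"rotation":[0,0,0]},{"slide":[-16,-34,0],"rotation":[0,0,0]},{"slide":[-16,-34,0],"rotation":[0,0,0]}]'

```text
time: 3.48
tool_pos: [0.4144, 0.0587, 0.2317]
tool_rot: [0.001, 0.0, 1.0, 0.0]
contact_force: [-0.2, 0.6, -0.3]
gripper_width: 1.004
```

>>> jog_arm --increments '[{"slide":[-16,-34,0],"rotation":[0,0,0]},{"slide":[-16,-34,0],"rotation":[0,0,0]},{"slide":[-16,-34,0],"rotation":[0,0,0]},{"slide":[-16,-34,0],"rotation":[0,0,0]},{"slide":[-16,-34,0],"rotation":[0,0,0]},{"slide":[-16,-34,0],"rotation":[0,0,0]},{"slide":[0,0,0],"rotation":[0,0,0]},{"slide":[0,0,0],"rotation":[0,0,0]}]'

```text
time: 4.15
tool_pos: [0.5101, -0.145, 0.2309]
tool_rot: [-0.0, 0.002, 1.0, 0.0]
contact_force: [-0.9, 0.2, -0.3]
gripper_width: 1.001
```

```bash
python3 w.py w2 dish_round:0 dish_oblong:0 spec_square:0 spec_oblong:0 cover1:0
```

```text
4.2 [ 0.5098 -0.1438  0.231 ]
dish_round 0.86 [300.2 112. ] [ 0.4317 -0.1632  0.    ]
dish_oblong 0.68 [153.8  39.2] [ 0.3711 -0.2867  0.    ]
spec_square 0.81 [387.4 293.5] [ 0.6079 -0.0781  0.    ]
spec_oblong 0.56 [218.7 262.4] [ 0.5736 -0.2468 -0.    ]
cover1 0.95 [ 73.1 196.7] [ 0.5066 -0.3813  0.    ]
cover1 0.87 [464.4 126.6] [ 0.4443 -0.0161  0.    ]
cover1 0.85 [525.6 321.1] [0.6408 0.0691 0.    ]
cover1 0.63 [111.1 311.5] [ 0.628  -0.3643  0.    ]
cover1 0.38 [388.7 291.8] [ 0.6061 -0.0769 -0.    ]
```

View pics/w2.png

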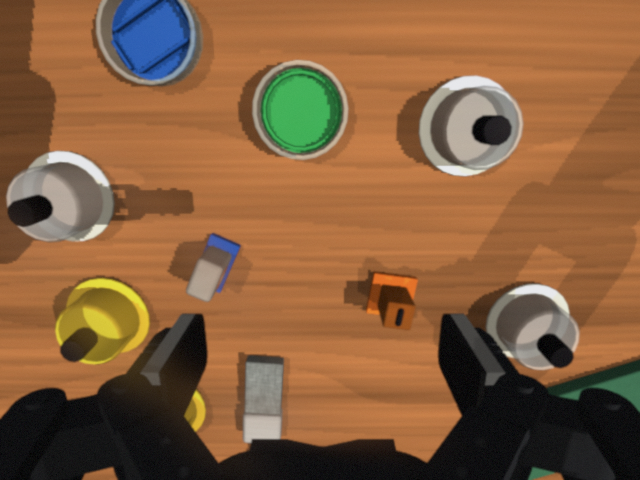

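The wrist view shows the blue dish at (150,35), green dish at (300,110), stone at (218,265), amber at (390,300), and clear covers at (60,198), (470,126) and (533,325). I'll rectify crops on known heights to measure precisely.

```bash
cat >> h.py <<'E'
def load(n):
    d=np.load(f"pics/{n}.npz"); return {k:d[k] for k in d.files}
def ortho(f,c,z,half=.05,s=4000):
    """orthophoto at height z: image right=+X world? u=(x-cx), v=-(y-cy)"""
    n=int(2*half*s)
    g=(np.arange(n)+.5)/s-half
    X=np.stack(np.meshgrid(c[0]+g,c[1]-g)+[np.full((n,n),z)],-1).reshape(-1,3)
    m=proj(f,X).reshape(n,n,2).astype(np.float32)
    return cv2.remap(f["frame"],m[...,0],m[...,1],cv2.INTER_CUBIC)
def o2w(c,uv,half=.05,s=4000):
    return np.array([c[0]-half+(uv[0])/s, c[1]+half-(uv[1])/s])
def circ(f,c,z,rfun,r0,r1,half=.06):
    pass
E
python3 - <<'E'
from h import *
f=load("w2")
L=[((.575,-.246),.008),((.606,-.078),.008),((.431,-.162),.024),((.369,-.288),.014),((.5066,-.380),.008),((.4443,-.017),.008)]
T=[ortho(f,c,z,.05,2600) for c,z in L]
cv2.imwrite("pics/o2.png",np.vstack([np.hstack(T[:3]),np.hstack(T[3:])]))
E
```

```text
Traceback (most recent call last):
  File "h.py", line 38, in ortho
    X=np.stack(np.meshgrid(c[0]+g,c[1]-g)+[np.full((n,n),z)],-1).reshape(-1,3)
               ~~~~~~~~~~~~~~~~~~~~~~~~~~^~~~~~~~~~~~~~~~~~~
TypeError: can only concatenate tuple (not "list") to tuple
```

```bash
sed -i 's/np.stack(np.meshgrid(c\[0\]+g,c\[1\]-g)+\[np.full((n,n),z)\],-1)/np.stack([*np.meshgrid(c[0]+g,c[1]-g),np.full((n,n),z)],-1)/' h.py
python3 - <<'E'
from h import *
f=load("w2")
L=[((.575,-.246),.008),((.606,-.078),.008),((.431,-.162),.024),((.369,-.288),.014),((.5066,-.380),.008),((.4443,-.017),.008)]
T=[ortho(f,c,z,.05,2600) for c,z in L]
cv2.imwrite("pics/o2.png",np.vstack([np.hstack(T[:3]),np.hstack(T[3:])]))
E
```

```text
(no output)
```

View pics/o2.png

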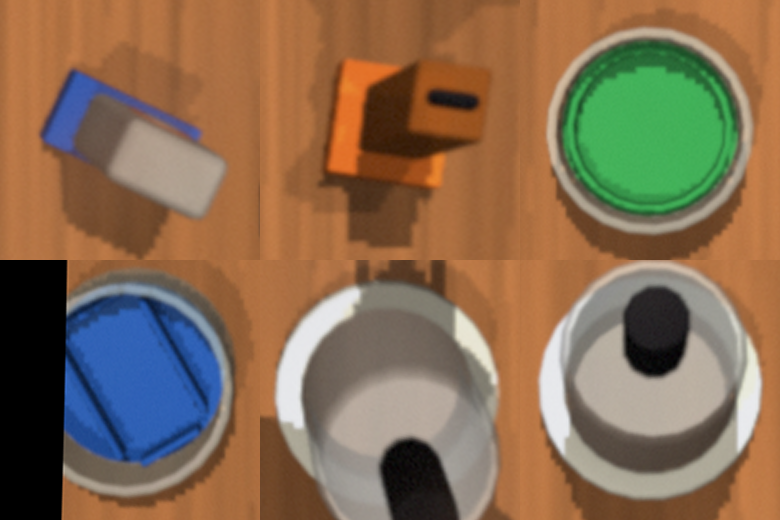

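```bash
python3 - <<'E'
from h import *
goto([.574,-.247,.14],62)
E
```

```text
yaw now 90.07; rotvec(tool) [ 0.    0.03 28.07]; slide before rot [ -64.1 -104.7   91.6]; slide after rot [-105.8  -62.2   91.6]
```

>>> jog_arm --increments '[{"slide":[-16,-26,0],"rotation":[0,0,7]},{"slide":[0,0,0],"rotation":[0,0,7]},{"slide":[0,0,0],"rotation":[0,0,7]},{"slide":[0,0,0],"rotation":[0,0,7]},{"slide":[-26,-15,20],"rotation":[0,0,0]},{"slide":[-26,-15,20],"rotation":[0,0,0]},{"slide":[-26,-15,20],"rotation":[0,0,0]},{"slide":[0,0,16],"rotation":[0,0,0]},{"slide":[0,0,16],"rotation":[0,0,0]},{"slide":[0,0,0],"rotation":[0,0,0]},{"slide":[0,0,0],"rotation":[0,0,0]}]'

```text
time: 5.37
tool_pos: [0.573, -0.2448, 0.1385]
tool_rot: [-0.001, 0.242, 0.97, 0.0]
contact_force: [-0.2, 0.7, 0.3]
gripper_width: 1.003
```

```bash
python3 w.py w3 spec_oblong:0; python3 - <<'E'
from h import *
f=load("w3");c=(.574,-.247)
cv2.imwrite("pics/o3.png",np.hstack([f["frame"][::2,::2][:, :].copy() if 0 else cv2.resize(f["frame"],(400,300))[:300], cv2.resize(ortho(f,c,.008),(300,300)),]))
cv2.imwrite("pics/o3b.png",np.hstack([ortho(f,c,.008),ortho(f,c,.05)]))
goto([.574,-.247,.14],62)
E
```

```text
5.4167 [ 0.5738 -0.2452  0.14  ]
spec_oblong 0.76 [318.4 228.2] [ 0.5735 -0.2474  0.    ]
yaw now 62.04; rotvec(tool) [-0.01  0.13  0.04]; slide before rot [-0.4 -1.4  0.9]; slide after rot [-0.4 -1.4  0.9]
```

View pics/o3b.png

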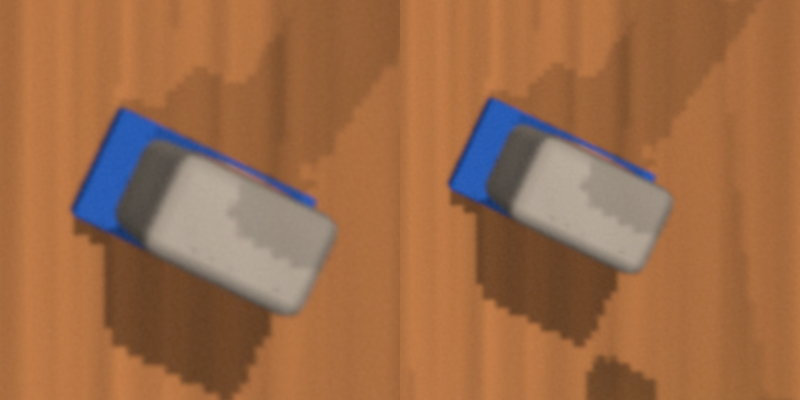

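The stone sits centred at about (0.5726,-0.2484) with its long axis at -26°. I'll grip it across the 24 mm faces.

```bash
python3 - <<'E'
from h import *
goto([.5727,-.2484,.024],64)
E
```

```text
yaw now 62.04; rotvec(tool) [-0.01  0.13 -1.96]; slide before rot [  0.3  -3.3 116.9]; slide after rot [  0.2  -3.3 116.9]
```

>>> jog_arm --increments '[{"slide":[0.3,-3.3,0],"rotation":[0,0.1,-1.96]},{"slide":[0,0,25],"rotation":[0,0,0]},{"slide":[0,0,25],"rotation":[0,0,0]},{"slide":[0,0,25],"rotation":[0,0,0]},{"slide":[0,0,20],"rotation":[0,0,0]},{"slide":[0,0,12],"rotation":[0,0,0]},{"slide":[0,0,10],"rotation":[0,0,0]},{"slide":[0,0,0],"rotation":[0,0,0]}]'

```text
time: 6.13
tool_pos: [0.5711, -0.248, 0.0213]
tool_rot: [-0.002, 0.225, 0.974, 0.0]
contact_force: [0.3, 0.1, -0.8]
gripper_width: 0.998
```

>>> jog_arm --fingers 0.0 --increments '[{"slide":[0,0,0],"rotation":[0,0,0]},{"slide":[0,0,0],"rotation":[0,0,0]},{"slide":[0,0,0],"rotation":[0,0,0]},{"slide":[0,0,0],"rotation":[0,0,0]},{"slide":[0,0,0],"rotation":[0,0,0]},{"slide":[0,0,0],"rotation":[0,0,0]},{"slide":[0,0,0],"rotation":[0,0,0]},{"slide":[0,0,0],"rotation":[0,0,0]}]'

```text
time: 6.8
tool_pos: [0.5723, -0.2489, 0.0234]
tool_rot: [-0.0, 0.225, 0.974, -0.0]
contact_force: [-0.9, 0.1, 4.8]
gripper_width: 0.265
```

```bash
python3 w.py w4 ; python3 - <<'E'
from h import *
goto([.39,-.26,.15],64)
E
```

```text
6.85 [ 0.5723 -0.249   0.0234]
yaw now 63.94; rotvec(tool) [-0.01 -0.   -0.06]; slide before rot [ 159.   -90.  -126.6]; slide after rot [ 159.   -89.8 -126.6]
```

View pics/w4.png

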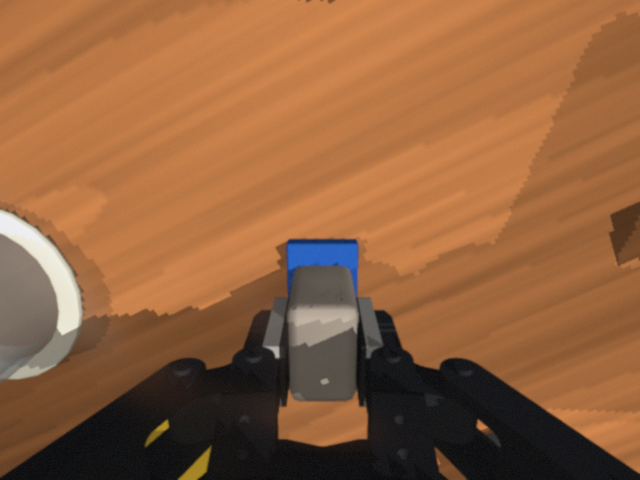

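Gripped: the blue base is squared in the jaws at (322,270). Lift, then stand so that the camera looks straight down on the blue dish.

```bash
python3 - <<'E'
from h import *
f=load("w4");p,R=tcp()
for uv in [(288,240),(357,240)]:
    print((R.T@(onz(f,uv,.008)-p)*1000).round(1))
goto([.404,-.35,.15],30)
E
```

```text
[ 28.2 -13.3  15.4]
[28.1 15.1 15.4]
yaw now 63.94; rotvec(tool) [-1.000e-02  0.000e+00  3.394e+01]; slide before rot [ 106.8 -164.7 -126.6]; slide after rot [  -3.3 -196.3 -126.6]
```

>>> jog_arm --increments '[{"slide":[0,0,-20],"rotation":[0,0,0]},{"slide":[0,0,-35],"rotation":[0,0,0]},{"slide":[0,0,-35],"rotation":[0,0,0]},{"slide":[0,0,-36],"rotation":[0,0,0]},{"slide":[0,0,0],"rotation":[0,0,6.8]},{"slide":[0,0,0],"rotation":[0,0,6.8]},{"slide":[0,0,0],"rotation":[0,0,6.8]},{"slide":[0,0,0],"rotation":[0,0,6.8]},{"slide":[0,0,0],"rotation":[0,0,6.8]},{"slide":[0,-30,0],"rotation":[0,0,0]},{"slide":[0,-30,0],"rotation":[0,0,0]},{"slide":[0,-30,0],"rotation":[0,0,0]},{"slide":[0,-30,0],"rotation":[0,0,0]},{"slide":[-3,-30,0],"rotation":[0,0,0]},{"slide":[0,-30,0],"rotation":[0,0,0]},{"slide":[0,-16,0],"rotation":[0,0,0]},{"slide":[0,0,0],"rotation":[0,0,0]},{"slide":[0,0,0],"rotation":[0,0,0]}]'

```text
time: 8.35
tool_pos: [0.4026, -0.3489, 0.1476]
tool_rot: [-0.002, 0.501, 0.865, 0.0]
contact_force: [-0.0, 0.4, -0.8]
gripper_width: 0.271
```

```bash
python3 w.py w5 dish_oblong:0; python3 - <<'E'
from h import *
f=load("w5");c=(.369,-.289)
cv2.imwrite("pics/o5.png",np.hstack([ortho(f,c,.014),ortho(f,c,.024)]))
E
```

```text
8.4 [ 0.4033 -0.3486  0.1477]
dish_oblong 0.66 [326.9 121.9] [ 0.3693 -0.2842  0.    ]
```

View pics/w5.png

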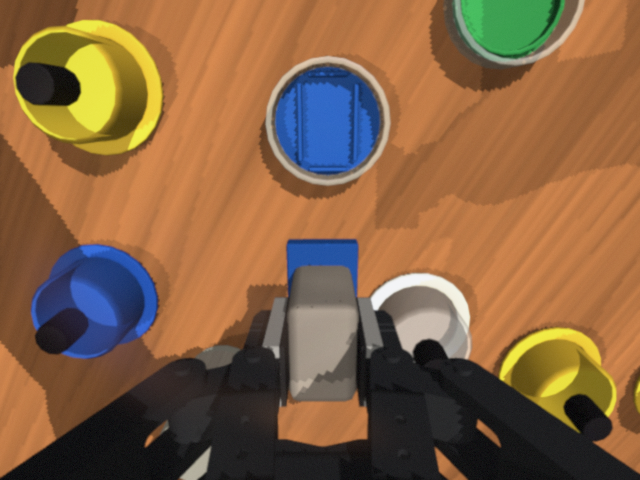

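View pics/o5.png

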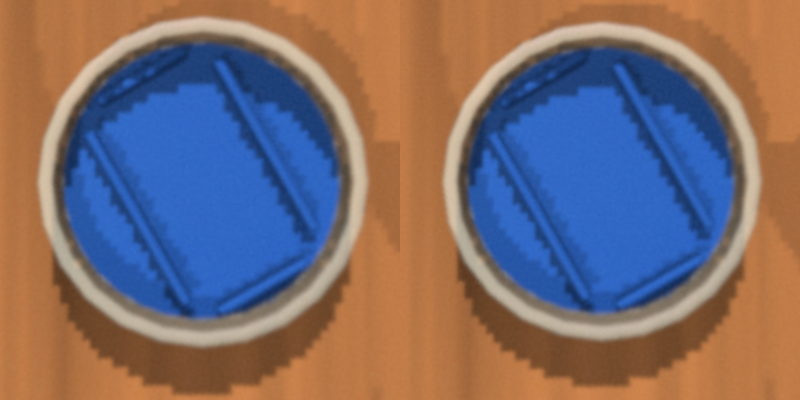

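Blue dish: rim centre about (0.3695,-0.2842), frame axis -60.3°. I'll align the measured base to it.

```bash
python3 - <<'E'
from h import *
goto([.3694,-.2858,.065],29.7)
E
```

```text
yaw now 29.96; rotvec(tool) [-0.04 -0.14  0.26]; slide before rot [71.2  1.6 83.1]; slide after rot [71.4  1.2 82.9]
```

>>> jog_arm --increments '[{"slide":[24,0.5,0],"rotation":[0,-0.14,0.26]},{"slide":[24,0.5,0],"rotation":[0,0,0]},{"slide":[23.4,0.4,0],"rotation":[0,0,0]},{"slide":[0,0,28],"rotation":[0,0,0]},{"slide":[0,0,28],"rotation":[0,0,0]},{"slide":[0,0,27],"rotation":[0,0,0]},{"slide":[0,0,0],"rotation":[0,0,0]},{"slide":[0,0,0],"rotation":[0,0,0]},{"slide":[0,0,0],"rotation":[0,0,0]}]'

```text
time: 9.2
tool_pos: [0.3703, -0.2869, 0.0668]
tool_rot: [0.001, 0.502, 0.865, -0.001]
contact_force: [-0.6, 0.3, -0.0]
gripper_width: 0.269
```

```bash
python3 w.py w6; python3 - <<'E'
from h import *
goto([.3694,-.2858,.0294],29.7)
E
```

```text
9.25 [ 0.3707 -0.2874  0.0675]
yaw now 29.73; rotvec(tool) [-0.01  0.24  0.03]; slide before rot [ 2.2 -0.3 38.1]; slide after rot [ 2.  -0.3 38.1]
```

View pics/w6.png

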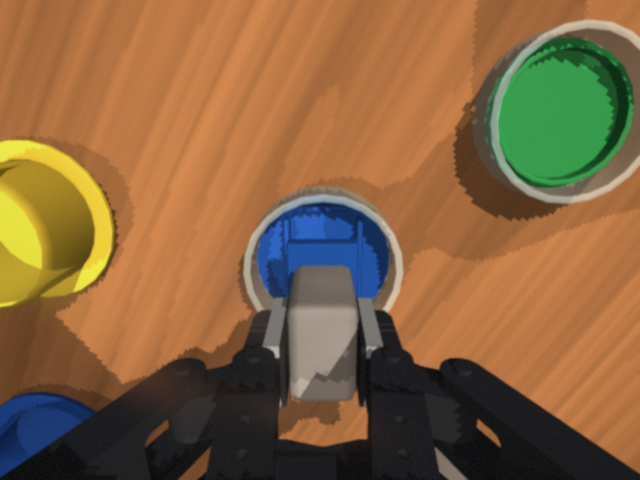

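Base edges (288–357) lie between the frame walls (285–361). Lowering, with a 2 mm correction.

>>> jog_arm --increments '[{"slide":[2,-0.3,0],"rotation":[0,0.24,0]},{"slide":[0,0,10],"rotation":[0,0,0]},{"slide":[0,0,10],"rotation":[0,0,0]},{"slide":[0,0,0],"rotation":[0,0,0]},{"slide":[0,0,0],"rotation":[0,0,0]}]'

```text
time: 9.67
tool_pos: [0.3672, -0.2841, 0.0442]
tool_rot: [-0.003, 0.502, 0.865, 0.001]
contact_force: [-0.0, -0.0, -0.6]
gripper_width: 0.271
```

```bash
python3 w.py w7; python3 - <<'E'
from h import *
goto([.3694,-.2858,.0294],29.7)
E
```

```text
9.7167 [ 0.3675 -0.2845  0.0448]
yaw now 29.68; rotvec(tool) [-0.07 -0.26 -0.02]; slide before rot [-2.1  1.  15.4]; slide after rot [-2.1  1.  15.4]
```

View pics/w7.png

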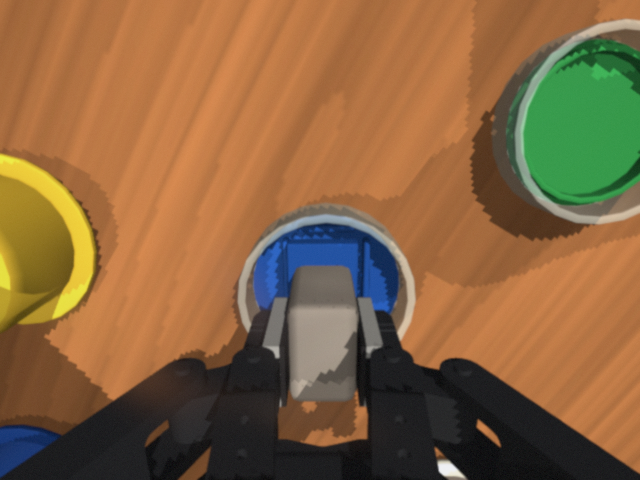

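>>> jog_arm --increments '[{"slide":[0,0,0],"rotation":[0,0,0]},{"slide":[0,0,0],"rotation":[0,0,0]},{"slide":[0,0,0],"rotation":[0,0,0]}]'

```text
time: 9.97
tool_pos: [0.3681, -0.2851, 0.0458]
tool_rot: [-0.001, 0.502, 0.865, 0.0]
contact_force: [0.1, 0.5, -0.5]
gripper_width: 0.267
```

```bash
python3 w.py w8; python3 - <<'E'
from h import *
goto([.3694,-.2858,.0294],29.7)
f=load("w8");c=(.3696,-.2843)
cv2.imwrite("pics/o8.png",np.hstack([ortho(f,c,.014),ortho(f,c,.024)]))
for i in range(3):
    optics.grab_frame("wrist"); goto([.3694,-.2858,.0294],29.7)
E
```

```text
10.0167 [ 0.3681 -0.2851  0.0458]
yaw now 29.68; rotvec(tool) [-0.05 -0.15 -0.02]; slide before rot [-1.3  0.8 16.4]; slide after rot [-1.3  0.8 16.4]
yaw now 29.68; rotvec(tool) [-0.05 -0.15 -0.02]; slide before rot [-1.4  0.8 16.3]; slide after rot [-1.3  0.8 16.4]
yaw now 29.68; rotvec(tool) [-0.05 -0.16 -0.02]; slide before rot [-1.4  0.8 16.3]; slide after rot [-1.4  0.8 16.3]
yaw now 29.68; rotvec(tool) [-0.05 -0.17 -0.02]; slide before rot [-1.5  0.8 16.2]; slide after rot [-1.4  0.8 16.2]
```

View pics/o8.png

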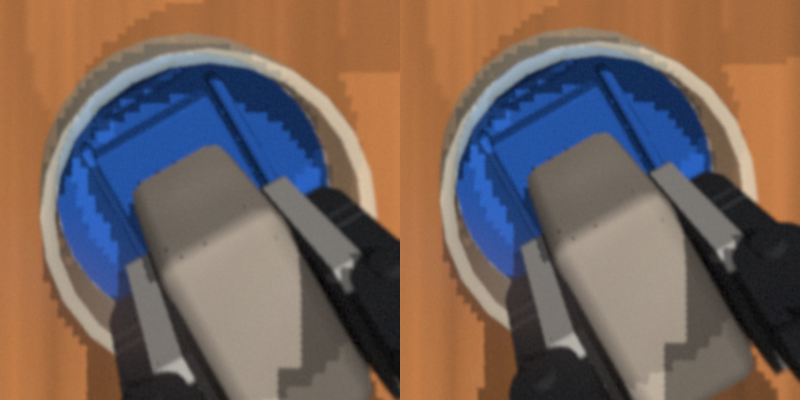

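>>> jog_arm --increments '[{"slide":[-1.4,0.8,0],"rotation":[0,-0.16,0]},{"slide":[0,0,4],"rotation":[0,0,0]},{"slide":[0,0,0],"rotation":[0,0,0]},{"slide":[0,0,0],"rotation":[0,0,0]},{"slide":[0,0,0],"rotation":[0,0,0]},{"slide":[0,0,0],"rotation":[0,0,0]},{"slide":[0,0,0],"rotation":[0,0,0]}]'

```text
time: 10.75
tool_pos: [0.3693, -0.2857, 0.0415]
tool_rot: [-0.0, 0.502, 0.865, -0.0]
contact_force: [-0.3, -0.6, -2.0]
gripper_width: 0.268
```

```bash
python3 w.py w9; python3 - <<'E'
from h import *
goto([.3694,-.2858,.0294],29.7)
E
```

```text
10.8 [ 0.3693 -0.2857  0.0415]
yaw now 29.68; rotvec(tool) [-0.05 -0.02 -0.02]; slide before rot [-0.1  0.  12.1]; slide after rot [-0.1 -0.  12.1]
```

View pics/w9.png

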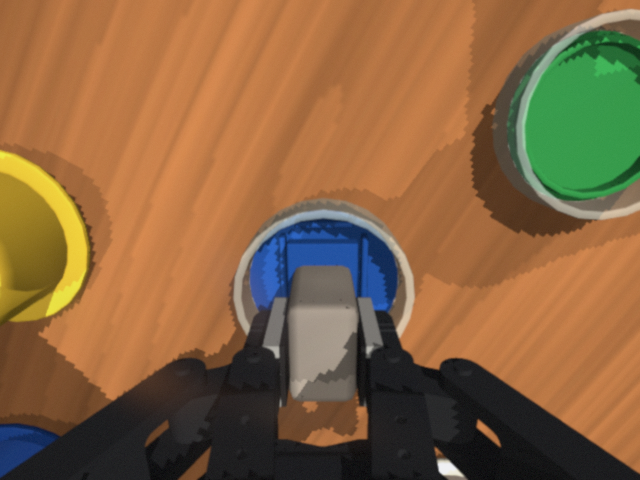

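>>> jog_arm --increments '[{"slide":[0,0,4],"rotation":[0,0,0]},{"slide":[0,0,4],"rotation":[0,0,0]},{"slide":[0,0,3],"rotation":[0,0,0]},{"slide":[0,0,1.5],"rotation":[0,0,0]},{"slide":[0,0,0],"rotation":[0,0,0]},{"slide":[0,0,0],"rotation":[0,0,0]},{"slide":[0,0,0],"rotation":[0,0,0]},{"slide":[0,0,0],"rotation":[0,0,0]}]'

```text
time: 11.47
tool_pos: [0.3692, -0.2856, 0.0293]
tool_rot: [-0.001, 0.502, 0.865, -0.0]
contact_force: [-2.7, 3.1, 4.9]
gripper_width: 0.272
```

```bash
python3 w.py w10; python3 - <<'E'
from h import *
goto([.3694,-.2858,.0294],29.7)
E
```

```text
11.5167 [ 0.3692 -0.2856  0.0294]
yaw now 29.69; rotvec(tool) [-0.07 -0.06 -0.01]; slide before rot [-0.2  0.1 -0. ]; slide after rot [-0.2  0.1 -0. ]
```

View pics/w10.png

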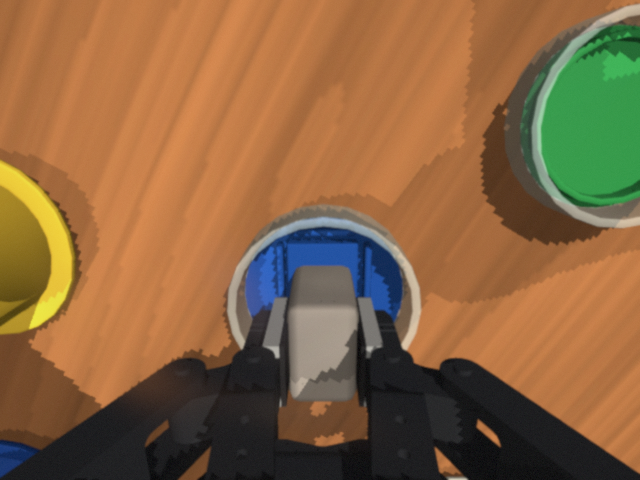

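TCP has reached the seated height with a light contact. I'll release and rise.

>>> jog_arm --fingers 0.6 --increments '[{"slide":[0,0,0],"rotation":[0,0,0]},{"slide":[0,0,0],"rotation":[0,0,0]},{"slide":[0,0,0],"rotation":[0,0,0]},{"slide":[0,0,0],"rotation":[0,0,0]},{"slide":[0,0,-15],"rotation":[0,0,0]},{"slide":[0,0,-30],"rotation":[0,0,0]},{"slide":[0,0,-35],"rotation":[0,0,0]},{"slide":[0,0,-35],"rotation":[0,0,0]},{"slide":[-30,0,-10],"rotation":[0,0,0]},{"slide":[0,0,0],"rotation":[0,0,0]},{"slide":[0,0,0],"rotation":[0,0,0]}]'

```text
time: 12.43
tool_pos: [0.385, -0.3128, 0.1552]
tool_rot: [0.001, 0.503, 0.864, -0.001]
contact_force: [-0.5, 0.3, -1.8]
gripper_width: 0.597
```

```bash
python3 w.py w11 cover1:0 spec_square:0; python3 - <<'E'
from h import *
f=load("w11");c=(.3696,-.2843)
cv2.imwrite("pics/o11.png",np.hstack([ortho(f,c,.024),ortho(f,c,.056)]))
goto([.5723,-.0822,.14],90)
E
```

```text
12.4833 [ 0.384  -0.3115  0.1534]
cover1 0.92 [112.1 145.3] [ 0.2241 -0.3397  0.    ]
cover1 0.64 [115.6 335.8] [ 0.2827 -0.4881  0.    ]
cover1 0.36 [504.8  63.9] [ 0.4393 -0.1542  0.    ]
yaw now 29.69; rotvec(tool) [ 3.000e-02 -2.500e-01 -6.031e+01]; slide before rot [104.7 277.3  12. ]; slide after rot [-188.9  228.4   12. ]
```

View pics/w11.png

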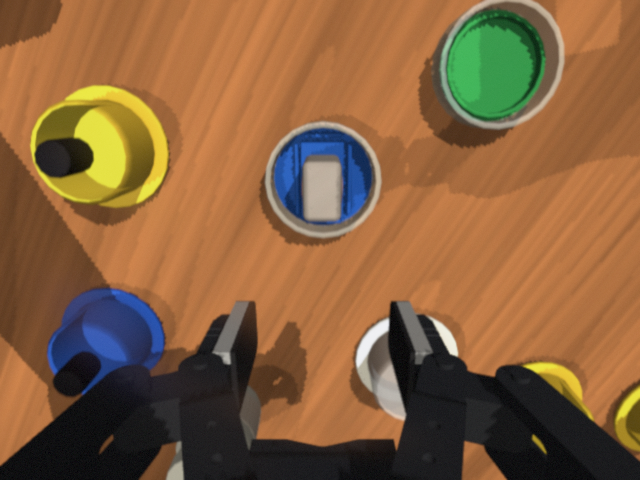

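View pics/o11.png

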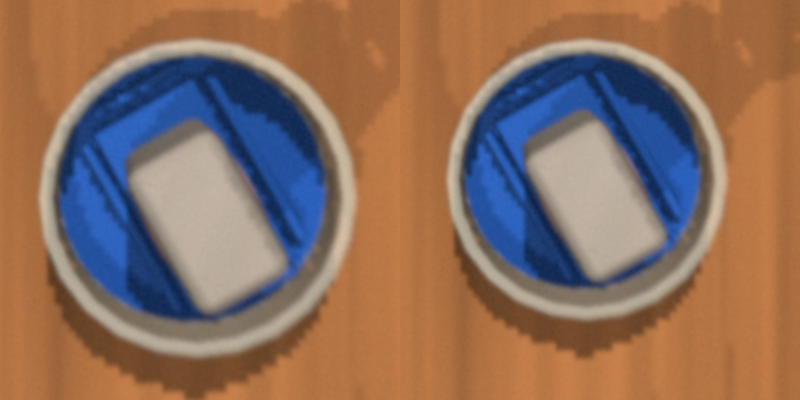

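The stone is home and level in the blue frame. Next, the cover at (0.507,-0.380).

```bash
python3 - <<'E'
from h import *
goto([.542,-.441,.15])
E
```

```text
yaw now 29.69; rotvec(tool) [-0.1  -0.22 -0.  ]; slide before rot [-191.9   73.2    1.2]; slide after rot [-191.9   73.2    2. ]
```

>>> jog_arm --increments '[{"slide":[-32,12.2,0.4],"rotation":[-0.1,-0.15,0]},{"slide":[-32,12.2,0.4],"rotation":[0,0,0]},{"slide":[-32,12.2,0.4],"rotation":[0,0,0]},{"slide":[-32,12.2,0.4],"rotation":[0,0,0]},{"slide":[-32,12.2,0],"rotation":[0,0,0]},{"slide":[-32,12.2,0],"rotation":[0,0,0]},{"slide":[0,0,0],"rotation":[0,0,0]},{"slide":[0,0,0],"rotation":[0,0,0]},{"slide":[0,0,0],"rotation":[0,0,0]},{"slide":[0,0,0],"rotation":[0,0,0]},{"slide":[0,0,0],"rotation":[0,0,0]}]'

```text
time: 13.5
tool_pos: [0.5422, -0.4414, 0.1529]
tool_rot: [0.001, 0.502, 0.865, -0.0]
contact_force: [-0.4, 0.6, -0.6]
gripper_width: 0.602
```

```bash
cat >> h.py <<'E'
def blackknob(f,c,z=.072,half=.03,s=8000):
    o=ortho(f,c,z,half,s); g=cv2.GaussianBlur(o.max(2),(9,9),0)
    m=(g<62).astype(np.uint8); n,l,st,ce=cv2.connectedComponentsWithStats(m)
    i=1+np.argmax(st[1:,4]); cs=cv2.findContours((l==i).astype(np.uint8),0,1)[0][0]
    return o,cs
E
python3 w.py w12 cover1:0; python3 - <<'E'
from h import *
f=load("w12");c=(.507,-.38)
cv2.imwrite("pics/o12.png",np.hstack([ortho(f,c,.008),ortho(f,c,.072)]))
E
```

```text
13.55 [ 0.5423 -0.4416  0.1532]
cover1 0.98 [320.5 126.6] [ 0.5073 -0.3823  0.    ]
cover1 0.82 [630.7 209.4] [ 0.7436 -0.3163  0.    ]
cover1 0.61 [473.8 190.2] [ 0.6288 -0.3653  0.    ]
```

View pics/o12.png

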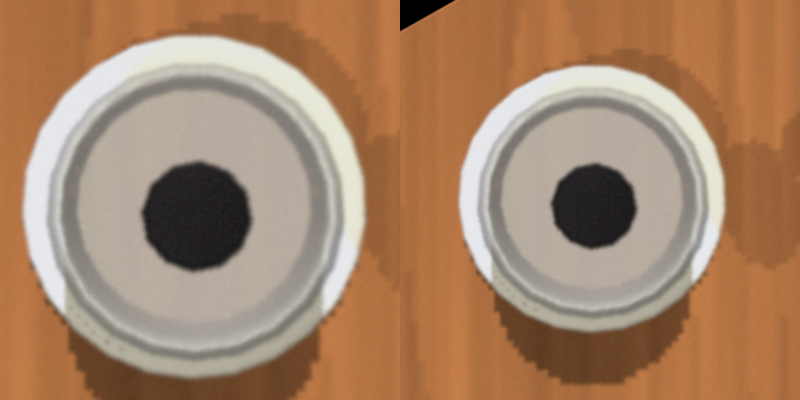

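Cover: flange centre (0.5055,-0.3815), knob (0.5055,-0.3813), so it stands upright. I'll grip the knob.

```bash
python3 - <<'E'
from h import *
goto([.5047,-.3819,.050],29.7)
E
```

```text
yaw now 29.69; rotvec(tool) [ 0.05  0.16 -0.01]; slide before rot [ 71.   -3.3 103.2]; slide after rot [ 70.7  -3.2 103.4]
```

>>> jog_arm --increments '[{"slide":[24,-1.1,0],"rotation":[0.05,0.1,0]},{"slide":[24,-1.1,0],"rotation":[0,0,0]},{"slide":[22.7,-1,0],"rotation":[0,0,0]},{"slide":[0,0,30],"rotation":[0,0,0]},{"slide":[0,0,30],"rotation":[0,0,0]},{"slide":[0,0,20],"rotation":[0,0,0]},{"slide":[0,0,10],"rotation":[0,0,0]},{"slide":[0,0,0],"rotation":[0,0,0]},{"slide":[0,0,0],"rotation":[0,0,0]},{"slide":[0,0,0],"rotation":[0,0,0]},{"slide":[0,0,0],"rotation":[0,0,0]}]'

```text
time: 14.52
tool_pos: [0.5063, -0.3836, 0.065]
tool_rot: [0.002, 0.502, 0.865, -0.001]
contact_force: [-0.1, 0.4, -0.1]
gripper_width: 0.6
```

```bash
python3 - <<'E'
from h import *
goto([.5047,-.3819,.050],29.7)
E
```

```text
yaw now 29.68; rotvec(tool) [ 0.06  0.24 -0.02]; slide before rot [ 2.3 -0.6 15. ]; slide after rot [ 2.3 -0.6 15. ]
```

>>> jog_arm --increments '[{"slide":[2,-0.6,7],"rotation":[0,0.15,0]},{"slide":[0,0,7],"rotation":[0,0,0]},{"slide":[0,0,0],"rotation":[0,0,0]},{"slide":[0,0,0],"rotation":[0,0,0]},{"slide":[0,0,0],"rotation":[0,0,0]},{"slide":[0,0,0],"rotation":[0,0,0]},{"slide":[0,0,0],"rotation":[0,0,0]}]'

```text
time: 15.1
tool_pos: [0.5039, -0.3812, 0.0489]
tool_rot: [-0.001, 0.502, 0.865, 0.0]
contact_force: [-0.3, -0.3, -0.6]
gripper_width: 0.602
```

```bash
python3 - <<'E'
from h import *
goto([.5047,-.3819,.050],29.7)
E
```

```text
yaw now 29.69; rotvec(tool) [ 0.   -0.1  -0.01]; slide before rot [-1.   0.4 -1.1]; slide after rot [-1.1  0.4 -1.1]
```

>>> jog_arm --fingers 0.0 --increments '[{"slide":[-0.8,0.3,-0.7],"rotation":[0,-0.1,0]},{"slide":[0,0,0],"rotation":[0,0,0]},{"slide":[0,0,0],"rotation":[0,0,0]},{"slide":[0,0,0],"rotation":[0,0,0]},{"slide":[0,0,0],"rotation":[0,0,0]},{"slide":[0,0,0],"rotation":[0,0,0]},{"slide":[0,0,0],"rotation":[0,0,0]},{"slide":[0,0,0],"rotation":[0,0,0]}]'

```text
time: 15.77
tool_pos: [0.5046, -0.3817, 0.0498]
tool_rot: [0.0, 0.502, 0.865, 0.0]
contact_force: [0.9, 0.4, 3.3]
gripper_width: 0.232
```

```bash
python3 w.py w13; python3 - <<'E'
from h import *
goto([.3685,-.2843,.150],29.7)
E
```

```text
15.8167 [ 0.5046 -0.3817  0.0498]
yaw now 29.69; rotvec(tool) [ 0.02  0.01 -0.01]; slide before rot [ 152.   -70.  -100.3]; slide after rot [ 152.1  -70.  -100.2]
```

View pics/w13.png

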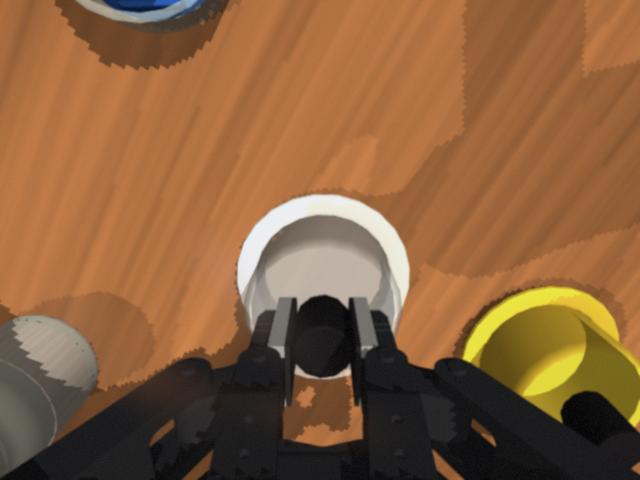

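Knob held, flange centred at about x=324. Carry it over the blue dish.

>>> jog_arm --increments '[{"slide":[0,0,-20],"rotation":[0,0,0]},{"slide":[0,0,-30],"rotation":[0,0,0]},{"slide":[0,0,-30],"rotation":[0,0,0]},{"slide":[0,0,-20],"rotation":[0,0,0]},{"slide":[25,-11.7,0],"rotation":[0,0,0]},{"slide":[25,-11.7,0],"rotation":[0,0,0]},{"slide":[25,-11.7,0],"rotation":[0,0,0]},{"slide":[25,-11.7,0],"rotation":[0,0,0]},{"slide":[25,-11.7,0],"rotation":[0,0,0]},{"slide":[27,-11.5,0],"rotation":[0,0,0]},{"slide":[0,0,0],"rotation":[0,0,0]},{"slide":[0,0,0],"rotation":[0,0,0]},{"slide":[0,0,0],"rotation":[0,0,0]},{"slide":[0,0,0],"rotation":[0,0,0]},{"slide":[0,0,0],"rotation":[0,0,0]}]'

```text
time: 17.07
tool_pos: [0.3689, -0.2849, 0.1496]
tool_rot: [-0.0, 0.502, 0.865, 0.0]
contact_force: [0.4, 0.3, -2.1]
gripper_width: 0.233
```

```bash
python3 - <<'E'
from h import *
goto([.3685,-.2843,.0688],29.7)
E
```

```text
yaw now 29.69; rotvec(tool) [-0.   -0.01 -0.01]; slide before rot [ 0.7 -0.1 80.8]; slide after rot [ 0.7 -0.1 80.8]
```

>>> jog_arm --increments '[{"slide":[0.7,-0.1,20],"rotation":[0,0,0]},{"slide":[0,0,20],"rotation":[0,0,0]},{"slide":[0,0,20],"rotation":[0,0,0]},{"slide":[0,0,8],"rotation":[0,0,0]},{"slide":[0,0,0],"rotation":[0,0,0]},{"slide":[0,0,0],"rotation":[0,0,0]},{"slide":[0,0,0],"rotation":[0,0,0]},{"slide":[0,0,0],"rotation":[0,0,0]},{"slide":[0,0,0],"rotation":[0,0,0]},{"slide":[0,0,0],"rotation":[0,0,0]}]'

```text
time: 17.9
tool_pos: [0.3683, -0.2841, 0.0824]
tool_rot: [0.001, 0.502, 0.865, -0.0]
contact_force: [-0.6, 0.1, -3.0]
gripper_width: 0.237
```

```bash
python3 w.py w14; python3 - <<'E'
from h import *
goto([.3685,-.2843,.0688],29.7)
E
```

```text
17.95 [ 0.3681 -0.284   0.0822]
yaw now 29.69; rotvec(tool) [ 0.01  0.05 -0.01]; slide before rot [-0.4  0.1 13.4]; slide after rot [-0.5  0.1 13.4]
```

View pics/w14.png

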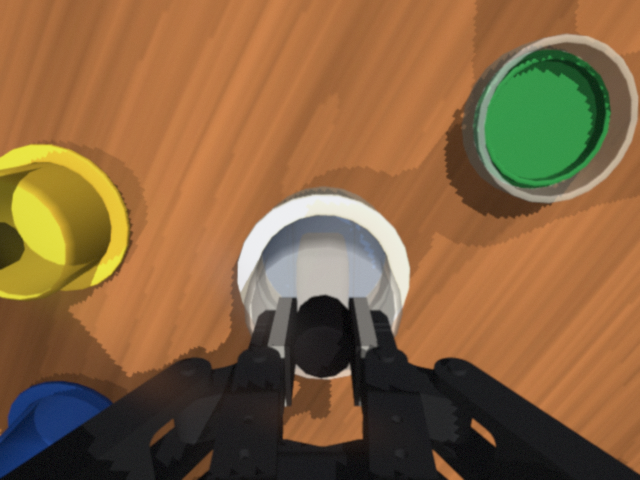

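Aligned over the dish. Lowering to the seat.

>>> jog_arm --increments '[{"slide":[-0.4,0.1,4],"rotation":[0,0,0]},{"slide":[0,0,4],"rotation":[0,0,0]},{"slide":[0,0,3],"rotation":[0,0,0]},{"slide":[0,0,2],"rotation":[0,0,0]},{"slide":[0,0,0],"rotation":[0,0,0]},{"slide":[0,0,0],"rotation":[0,0,0]},{"slide":[0,0,0],"rotation":[0,0,0]},{"slide":[0,0,0],"rotation":[0,0,0]},{"slide":[0,0,0],"rotation":[0,0,0]}]'

```text
time: 18.7
tool_pos: [0.3682, -0.2838, 0.0688]
tool_rot: [-0.0, 0.502, 0.865, 0.0]
contact_force: [-2.1, 4.1, 6.3]
gripper_width: 0.234
```

```bash
python3 w.py w15; python3 - <<'E'
from h import *
goto([.3685,-.2843,.0688],29.7)
E
```

```text
18.75 [ 0.3682 -0.2838  0.0688]
yaw now 29.68; rotvec(tool) [ 0.   -0.04 -0.02]; slide before rot [-0.6  0.1 -0. ]; slide after rot [-0.6  0.1 -0. ]
```

View pics/w15.png

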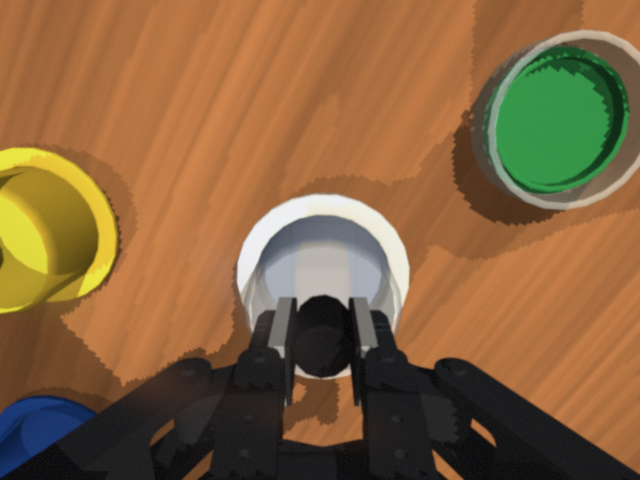

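>>> jog_arm --fingers 0.5 --increments '[{"slide":[0,0,0],"rotation":[0,0,0]},{"slide":[0,0,0],"rotation":[0,0,0]},{"slide":[0,0,0],"rotation":[0,0,0]},{"slide":[0,0,0],"rotation":[0,0,0]},{"slide":[0,0,-15],"rotation":[0,0,0]},{"slide":[0,0,-30],"rotation":[0,0,0]},{"slide":[0,0,-30],"rotation":[0,0,0]},{"slide":[-35,0,-10],"rotation":[0,0,0]},{"slide":[-35,0,0],"rotation":[0,0,0]},{"slide":[0,0,0],"rotation":[0,0,0]},{"slide":[0,0,0],"rotation":[0,0,0]},{"slide":[0,0,0],"rotation":[0,0,0]},{"slide":[0,0,0],"rotation":[0,0,0]}]'

```text
time: 19.83
tool_pos: [0.4023, -0.3439, 0.1527]
tool_rot: [-0.001, 0.502, 0.865, 0.0]
contact_force: [-0.8, 0.5, 0.1]
gripper_width: 0.496
```

```bash
python3 w.py w16; python3 - <<'E'
from h import *
f=load("w16");c=(.3696,-.2843)
cv2.imwrite("pics/o16.png",np.hstack([ortho(f,c,.027),ortho(f,c,.091)]))
goto([.676,-.078,.15],90)
t=optics.grab_frame("top");cv2.imwrite("pics/t16.png",t["frame"][130:340,120:500])
E
```

```text
19.8833 [ 0.4023 -0.3439  0.1529]
yaw now 29.70; rotvec(tool) [ 3.00e-02 -7.00e-02 -6.03e+01]; slide before rot [ 95.3 369.5   2.9]; slide after rot [-273.7  265.9    2.9]
```

View pics/o16.png

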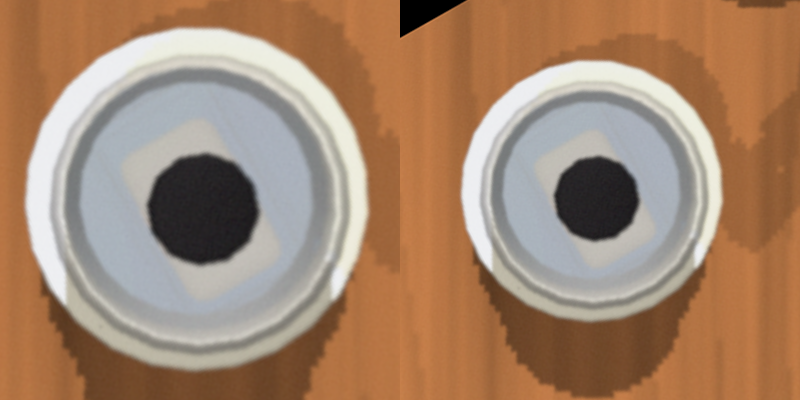

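View pics/t16.png

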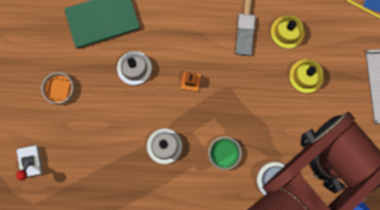

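The first cover is seated and centred (flange centre (0.3689,-0.2841), knob matching). Next, the amber specimen.

```bash
python3 - <<'E'
from h import *
goto([.6755,-.0865,.15],83)
E
```

```text
yaw now 29.71; rotvec(tool) [ 2.000e-02 -5.000e-02 -5.329e+01]; slide before rot [ 88.2 364.8   3.1]; slide after rot [-239.7  288.8    3.1]
```

>>> jog_arm --increments '[{"slide":[0,0,0],"rotation":[0,0,-6.66]},{"slide":[0,0,0],"rotation":[0,0,-6.66]},{"slide":[0,0,0],"rotation":[0,0,-6.66]},{"slide":[0,0,0],"rotation":[0,0,-6.66]},{"slide":[0,0,0],"rotation":[0,0,-6.66]},{"slide":[0,0,0],"rotation":[0,0,-6.66]},{"slide":[0,0,0],"rotation":[0,0,-6.66]},{"slide":[0,0,0],"rotation":[0,0,-6.66]},{"slide":[-24,28.9,0.3],"rotation":[0,0,0]},{"slide":[-24,28.9,0.3],"rotation":[0,0,0]},{"slide":[-24,28.9,0.3],"rotation":[0,0,0]},{"slide":[-24,28.9,0.3],"rotation":[0,0,0]},{"slide":[-24,28.9,0.3],"rotation":[0,0,0]},{"slide":[-24,28.9,0.3],"rotation":[0,0,0]},{"slide":[-24,28.9,0.3],"rotation":[0,0,0]},{"slide":[-24,28.9,0.3],"rotation":[0,0,0]},{"slide":[-24,28.9,0.3],"rotation":[0,0,0]},{"slide":[-24,28.9,0.3],"rotation":[0,0,0]},{"slide":[0,0,0],"rotation":[0,0,0]},{"slide":[0,0,0],"rotation":[0,0,0]}]'

```text
time: 21.6
tool_pos: [0.6768, -0.0853, 0.1502]
tool_rot: [-0.0, 0.06, 0.998, 0.0]
contact_force: [-0.5, -0.7, 0.3]
gripper_width: 0.503
```

>>> jog_arm --fingers 1.0 --increments '[{"slide":[0,0,0],"rotation":[0,0,0]},{"slide":[0,0,0],"rotation":[0,0,0]},{"slide":[0,0,0],"rotation":[0,0,0]},{"slide":[0,0,0],"rotation":[0,0,0]}]'

```text
time: 21.93
tool_pos: [0.6757, -0.0883, 0.1506]
tool_rot: [-0.0, 0.062, 0.998, 0.0]
contact_force: [0.5, -0.3, -0.3]
gripper_width: 0.998
```

```bash
python3 w.py w17 spec_square:0; python3 - <<'E'
from h import *
f=load("w17");c=(.606,-.078)
cv2.imwrite("pics/o17.png",np.hstack([ortho(f,c,.008),ortho(f,c,.05)]))
E
```

```text
21.9833 [ 0.6758 -0.0882  0.1506]
spec_square 0.92 [324.5 125.8] [ 0.6076 -0.0772  0.    ]
```

View pics/o17.png

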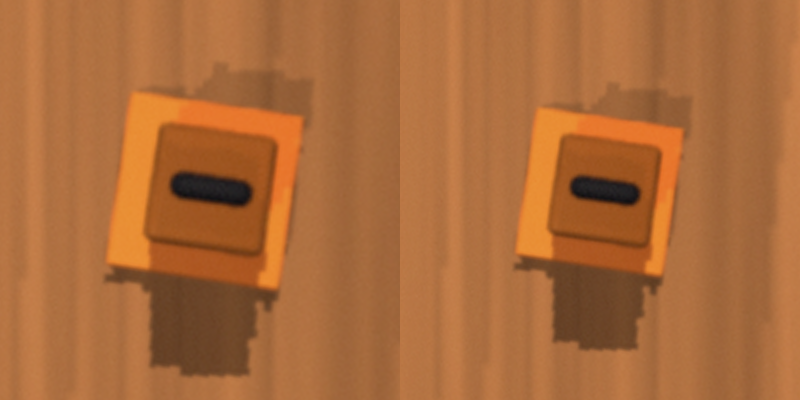

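Amber specimen: base centre (0.6074,-0.0758), yaw 82°; the top agrees.

```bash
python3 - <<'E'
from h import *
goto([.6073,-.0767,.024],82.1)
E
```

```text
yaw now 82.90; rotvec(tool) [ 0.01 -0.    0.8 ]; slide before rot [ 69.6   2.8 126.7]; slide after rot [ 69.6   1.8 126.6]
```

>>> jog_arm --increments '[{"slide":[23,0.6,0],"rotation":[0,0,0.8]},{"slide":[23,0.6,0],"rotation":[0,0,0]},{"slide":[23.6,0.6,0],"rotation":[0,0,0]},{"slide":[0,0,30],"rotation":[0,0,0]},{"slide":[0,0,30],"rotation":[0,0,0]},{"slide":[0,0,30],"rotation":[0,0,0]},{"slide":[0,0,20],"rotation":[0,0,0]},{"slide":[0,0,10],"rotation":[0,0,0]},{"slide":[0,0,0],"rotation":[0,0,0]},{"slide":[0,0,0],"rotation":[0,0,0]},{"slide":[0,0,0],"rotation":[0,0,0]},{"slide":[0,0,0],"rotation":[0,0,0]},{"slide":[0,0,0],"rotation":[0,0,0]}]'

```text
time: 23.12
tool_pos: [0.609, -0.0767, 0.0324]
tool_rot: [0.001, 0.068, 0.998, -0.0]
contact_force: [0.2, 0.2, -0.3]
gripper_width: 1.003
```

```bash
python3 - <<'E'
from h import *
goto([.6073,-.0767,.024],82.1)
E
```

```text
yaw now 82.16; rotvec(tool) [-0.    0.17  0.06]; slide before rot [ 1.7 -0.2  8.4]; slide after rot [ 1.6 -0.2  8.4]
```

>>> jog_arm --increments '[{"slide":[1,0,4],"rotation":[0,0,0]},{"slide":[0,0,3.5],"rotation":[0,0,0]},{"slide":[0,0,0],"rotation":[0,0,0]},{"slide":[0,0,0],"rotation":[0,0,0]},{"slide":[0,0,0],"rotation":[0,0,0]}]'

```text
time: 23.53
tool_pos: [0.6064, -0.0761, 0.0227]
tool_rot: [-0.0, 0.068, 0.998, 0.0]
contact_force: [-0.7, 0.1, -0.1]
gripper_width: 1.0
```

>>> jog_arm --fingers 0.0 --increments '[{"slide":[0,0,0],"rotation":[0,0,0]},{"slide":[0,0,0],"rotation":[0,0,0]},{"slide":[0,0,0],"rotation":[0,0,0]},{"slide":[0,0,0],"rotation":[0,0,0]},{"slide":[0,0,0],"rotation":[0,0,0]},{"slide":[0,0,0],"rotation":[0,0,0]},{"slide":[0,0,0],"rotation":[0,0,0]},{"slide":[0,0,0],"rotation":[0,0,0]}]'

```text
time: 24.2
tool_pos: [0.6068, -0.0763, 0.0232]
tool_rot: [0.0, 0.068, 0.998, 0.0]
contact_force: [0.8, 0.2, 0.1]
gripper_width: 0.289
```

```bash
python3 w.py w18; python3 - <<'E'
from h import *
goto([.648,.248,.15],82.1)
E
```

```text
24.25 [ 0.6068 -0.0763  0.0231]
yaw now 82.16; rotvec(tool) [0.01 0.01 0.06]; slide before rot [   3.4  326.9 -126.8]; slide after rot [   3.8  326.9 -126.9]
```

View pics/w18.png

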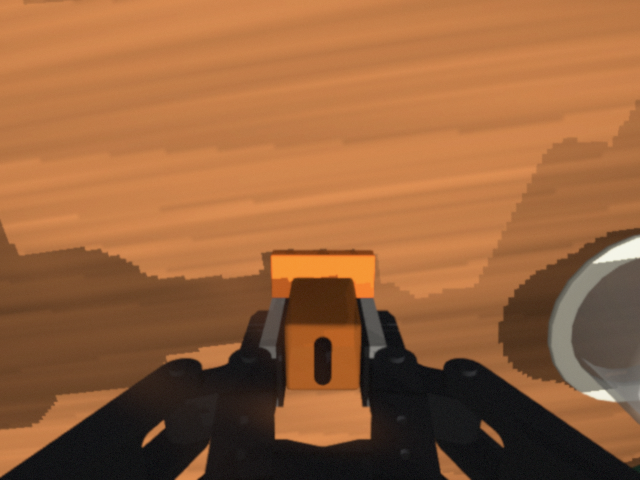

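Held squarely: base at (271–376, 255).

```bash
python3 - <<'E'
from h import *
f=load("w18");p,R=tcp()
cv2.imwrite("pics/c18.png",cv2.resize(f["frame"][230:310,250:400],None,fx=4,fy=4))
for uv in [(271,254.5),(375.5,254.5)]:
    print((R.T@(onz(f,uv,.008)-p)*1000).round(1))
E
```

```text
[ 21.6 -20.4  15.1]
[21.6 23.1 15.1]
```

View pics/c18.png

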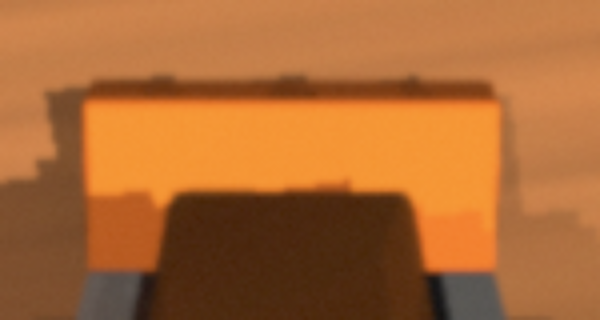

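>>> jog_arm --increments '[{"slide":[0,0,-20],"rotation":[0,0,0]},{"slide":[0,0,-35],"rotation":[0,0,0]},{"slide":[0,0,-35],"rotation":[0,0,0]},{"slide":[0,0,-36],"rotation":[0,0,0]},{"slide":[0.4,32,0],"rotation":[0,0,0]},{"slide":[0.4,33,0],"rotation":[0,0,0]},{"slide":[0.4,33,0],"rotation":[0,0,0]},{"slide":[0.4,33,0],"rotation":[0,0,0]},{"slide":[0.4,33,0],"rotation":[0,0,0]},{"slide":[0.4,33,0],"rotation":[0,0,0]},{"slide":[0.4,33,0],"rotation":[0,0,0]},{"slide":[0.4,33,0],"rotation":[0,0,0]},{"slide":[0.4,33,0],"rotation":[0,0,0]},{"slide":[0,30,0],"rotation":[0,0,0]},{"slide":[0,0,0],"rotation":[0,0,0]},{"slide":[0,0,0],"rotation":[0,0,0]},{"slide":[0,0,0],"rotation":[0,0,0]},{"slide":[0,0,0],"rotation":[0,0,0]}]'

```text
time: 25.75
tool_pos: [0.6472, 0.246, 0.1485]
tool_rot: [-0.001, 0.069, 0.998, -0.0]
contact_force: [-0.0, -0.3, -2.4]
gripper_width: 0.295
```

```bash
python3 w.py w19 dish_square:0; python3 - <<'E'
from h import *
f=load("w19");c=(.578,.255)
cv2.imwrite("pics/o19.png",np.hstack([ortho(f,c,.014),ortho(f,c,.024)]))
E
```

```text
25.8 [0.6474 0.2459 0.1487]
dish_square 0.96 [320.9 126.5] [0.5792 0.2553 0.    ]
```

View pics/w19.png

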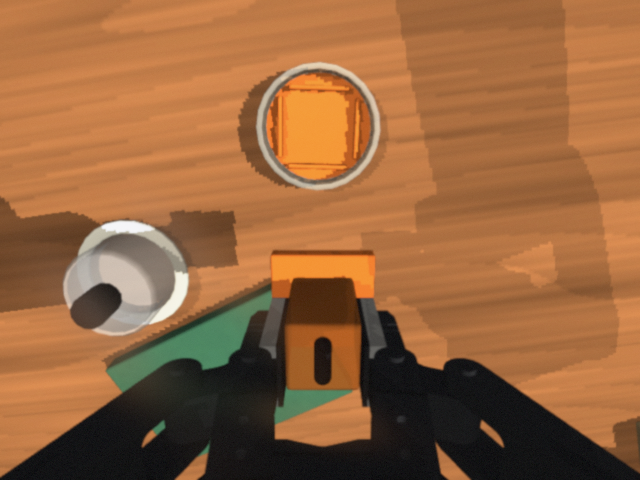

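View pics/o19.png

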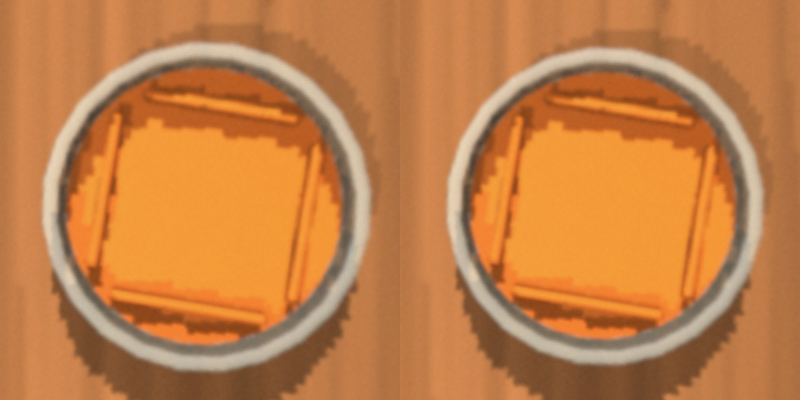

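Orange dish: rim centre (0.5793,0.2536), the frame agrees; frame angle -9°.

```bash
python3 - <<'E'
from h import *
goto([.5787,.2527,.045],81.0)
E
```

```text
yaw now 82.07; rotvec(tool) [-0.   -0.04  1.07]; slide before rot [ 69.   -2.7 103.9]; slide after rot [ 69.   -4.  103.8]
```

>>> jog_arm --increments '[{"slide":[23,-0.9,0],"rotation":[0,0,1.07]},{"slide":[23,-1.5,0],"rotation":[0,0,0]},{"slide":[23,-1.4,0],"rotation":[0,0,0]},{"slide":[0,0,30],"rotation":[0,0,0]},{"slide":[0,0,30],"rotation":[0,0,0]},{"slide":[0,0,20],"rotation":[0,0,0]},{"slide":[0,0,12],"rotation":[0,0,0]},{"slide":[0,0,10],"rotation":[0,0,0]},{"slide":[0,0,0],"rotation":[0,0,0]},{"slide":[0,0,0],"rotation":[0,0,0]},{"slide":[0,0,0],"rotation":[0,0,0]},{"slide":[0,0,0],"rotation":[0,0,0]},{"slide":[0,0,0],"rotation":[0,0,0]},{"slide":[0,0,0],"rotation":[0,0,0]}]'

```text
time: 27.02
tool_pos: [0.5794, 0.254, 0.0482]
tool_rot: [0.001, 0.078, 0.997, 0.0]
contact_force: [-0.3, -0.3, -1.7]
gripper_width: 0.293
```

```bash
python3 w.py w20; python3 - <<'E'
from h import *
goto([.5787,.2527,.029],81.0)
E
```

```text
27.0667 [0.5791 0.2539 0.0478]
yaw now 81.10; rotvec(tool) [0.05 0.05 0.1 ]; slide before rot [ 0.3 -1.3 18.8]; slide after rot [ 0.2 -1.3 18.8]
```

View pics/w20.png

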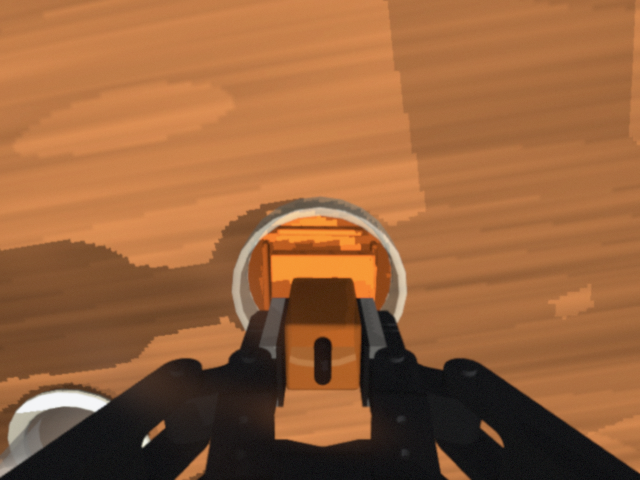

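>>> jog_arm --increments '[{"slide":[0.2,-1.3,0],"rotation":[0,0,0.1]},{"slide":[0,0,3],"rotation":[0,0,0]},{"slide":[0,0,2],"rotation":[0,0,0]},{"slide":[0,0,0],"rotation":[0,0,0]},{"slide":[0,0,0],"rotation":[0,0,0]},{"slide":[0,0,0],"rotation":[0,0,0]},{"slide":[0,0,0],"rotation":[0,0,0]},{"slide":[0,0,0],"rotation":[0,0,0]}]'

```text
time: 27.73
tool_pos: [0.5784, 0.2525, 0.0421]
tool_rot: [-0.0, 0.079, 0.997, 0.0]
contact_force: [1.0, -1.0, -0.9]
gripper_width: 0.296
```

```bash
python3 w.py w21; python3 - <<'E'
from h import *
goto([.5787,.2527,.029],81.0)
f=load("w21")
cv2.imwrite("pics/c21.png",cv2.resize(f["frame"][190:340,220:420],None,fx=4,fy=4))
E
```

```text
27.7833 [0.5783 0.2525 0.0421]
yaw now 81.00; rotvec(tool) [ 0.02 -0.01 -0.  ]; slide before rot [-0.3  0.2 13.1]; slide after rot [-0.3  0.2 13.1]
```

View pics/c21.png

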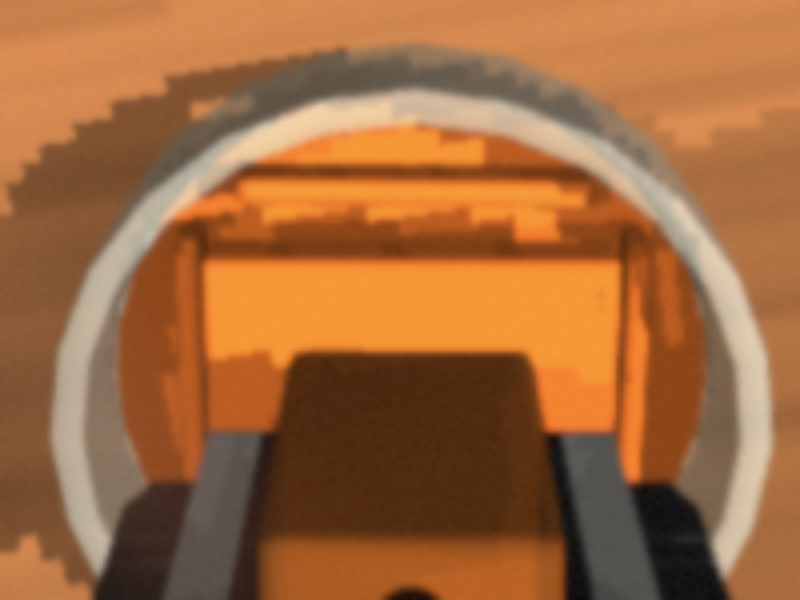

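>>> jog_arm --increments '[{"slide":[-0.2,0.2,4],"rotation":[0,0,0]},{"slide":[0,0,4],"rotation":[0,0,0]},{"slide":[0,0,3],"rotation":[0,0,0]},{"slide":[0,0,2],"rotation":[0,0,0]},{"slide":[0,0,0],"rotation":[0,0,0]},{"slide":[0,0,0],"rotation":[0,0,0]},{"slide":[0,0,0],"rotation":[0,0,0]},{"slide":[0,0,0],"rotation":[0,0,0]}]'

```text
time: 28.45
tool_pos: [0.5784, 0.2526, 0.0291]
tool_rot: [-0.0, 0.078, 0.997, 0.0]
contact_force: [-1.6, 0.1, 3.3]
gripper_width: 0.293
```

```bash
python3 w.py w22; python3 - <<'E'
from h import *
goto([.5787,.2527,.029],81.0)
f=load("w22")
cv2.imwrite("pics/c22.png",cv2.resize(f["frame"][190:340,220:420],None,fx=4,fy=4))
E
```

```text
28.5 [0.5785 0.2526 0.0292]
yaw now 80.99; rotvec(tool) [ 0.01 -0.02 -0.01]; slide before rot [-0.2  0.1  0.2]; slide after rot [-0.2  0.1  0.2]
```

View pics/c22.png

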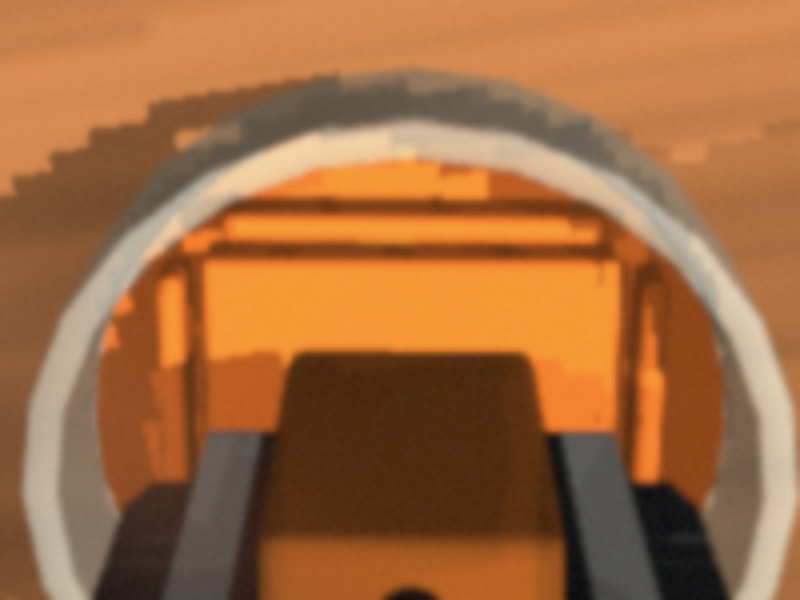

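The base is down between the walls (204–617 within 190–622). Release and lift.

>>> jog_arm --fingers 0.6 --increments '[{"slide":[0,0,0],"rotation":[0,0,0]},{"slide":[0,0,0],"rotation":[0,0,0]},{"slide":[0,0,0],"rotation":[0,0,0]},{"slide":[0,0,0],"rotation":[0,0,0]},{"slide":[0,0,-15],"rotation":[0,0,0]},{"slide":[0,0,-30],"rotation":[0,0,0]},{"slide":[0,0,-35],"rotation":[0,0,0]},{"slide":[0,0,-35],"rotation":[0,0,0]},{"slide":[-35,0,-8],"rotation":[0,0,0]},{"slide":[-35,0,0],"rotation":[0,0,0]},{"slide":[0,0,0],"rotation":[0,0,0]},{"slide":[0,0,0],"rotation":[0,0,0]},{"slide":[0,0,0],"rotation":[0,0,0]}]'

```text
time: 29.58
tool_pos: [0.6474, 0.2416, 0.1523]
tool_rot: [-0.0, 0.079, 0.997, 0.0]
contact_force: [0.4, 0.2, -0.1]
gripper_width: 0.601
```

```bash
python3 w.py w23 cover1:0; python3 - <<'E'
from h import *
f=load("w23");c=(.5793,.2537)
cv2.imwrite("pics/o23.png",np.hstack([ortho(f,c,.024),ortho(f,c,.056)]))
goto([.706,.052,.15],81)
E
```

```text
29.6333 [0.647  0.2418 0.1521]
cover1 0.87 [140.1 272.8] [0.6671 0.093  0.    ]
yaw now 81.02; rotvec(tool) [ 0.   -0.06  0.02]; slide before rot [ -88.2 -178.3    1.9]; slide after rot [ -88.2 -178.3    2. ]
```

View pics/o23.png

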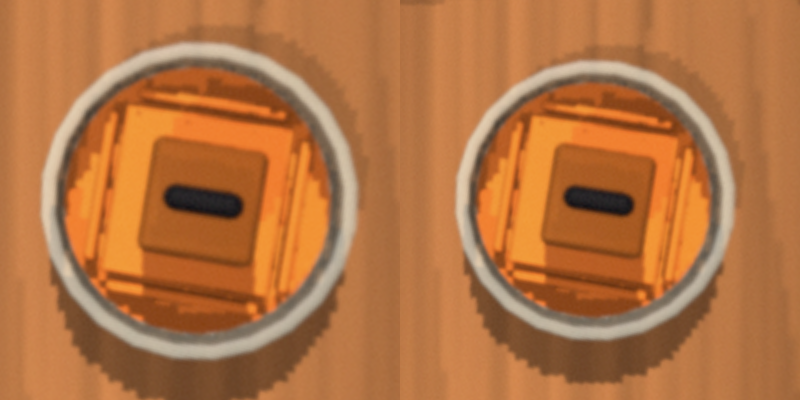

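Home and upright. The cover formerly at (0.637,0.063) now reads (0.667,0.093), so it has been knocked aside. I'll look at it.

```bash
python3 - <<'E'
from h import *
goto([.730,.080,.15],81)
E
```

```text
yaw now 81.02; rotvec(tool) [ 0.   -0.06  0.02]; slide before rot [-107.5 -146.9    1.9]; slide after rot [-107.6 -146.9    2. ]
```

View pics/w23.png

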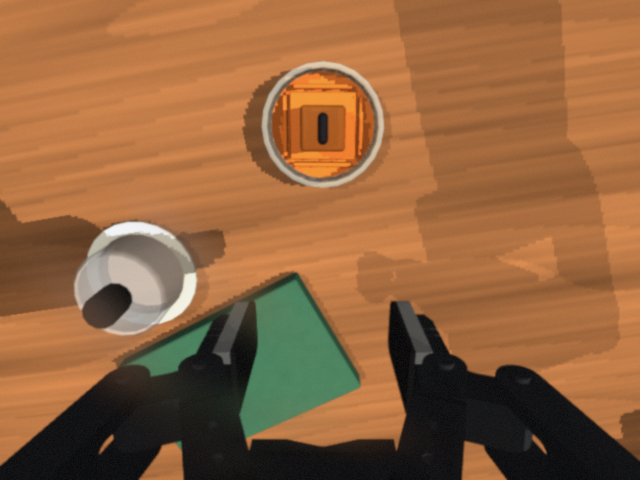

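>>> jog_arm --increments '[{"slide":[-21.5,-29.4,0.3],"rotation":[0,0,0]},{"slide":[-21.5,-29.4,0.3],"rotation":[0,0,0]},{"slide":[-21.5,-29.4,0.3],"rotation":[0,0,0]},{"slide":[-21.5,-29.4,0.3],"rotation":[0,0,0]},{"slide":[-21.5,-29.4,0.3],"rotation":[0,0,0]},{"slide":[0,0,0],"rotation":[0,0,0]},{"slide":[0,0,0],"rotation":[0,0,0]},{"slide":[0,0,0],"rotation":[0,0,0]},{"slide":[0,0,0],"rotation":[0,0,0]},{"slide":[0,0,0],"rotation":[0,0,0]}]'

```text
time: 30.52
tool_pos: [0.7301, 0.0813, 0.1505]
tool_rot: [-0.0, 0.078, 0.997, 0.0]
contact_force: [0.1, 0.4, 0.1]
gripper_width: 0.603
```

```bash
python3 w.py w24 cover1:0; python3 - <<'E'
from h import *
f=load("w24");c=(.658,.088)
cv2.imwrite("pics/o24.png",np.hstack([ortho(f,c,.008),ortho(f,c,.072)]))
E
```

```text
30.5667 [0.7302 0.0812 0.1506]
cover1 0.74 [331.  131.4] [0.6667 0.0984 0.    ]
```

View pics/w24.png

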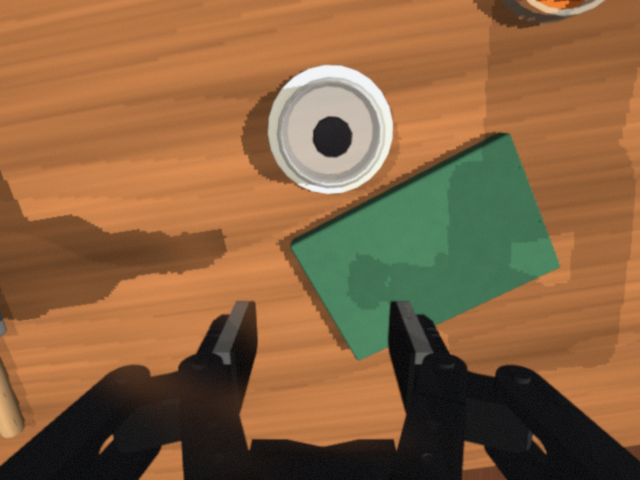

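View pics/o24.png

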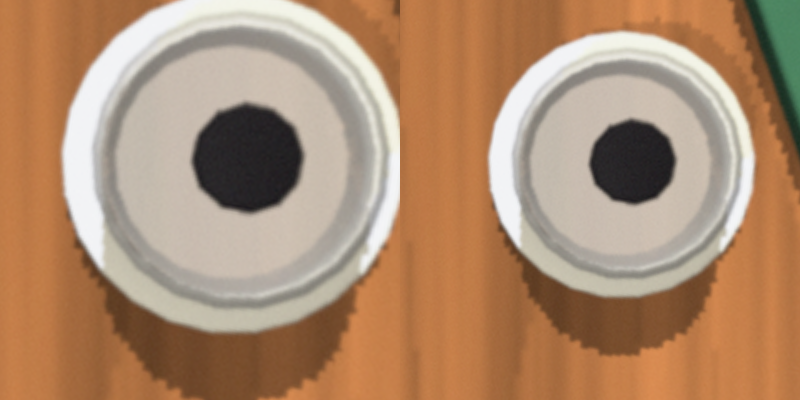

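Cover upright at (0.6661,0.0975), clear of the book. Grip.

```bash
python3 - <<'E'
from h import *
goto([.6660,.0965,.050],81)
E
```

```text
yaw now 81.09; rotvec(tool) [ 0.02 -0.02  0.09]; slide before rot [ 65.9   5.3 100.6]; slide after rot [ 66.    5.2 100.6]
```

>>> jog_arm --increments '[{"slide":[22,1.8,0],"rotation":[0,0,0.09]},{"slide":[22,1.7,0],"rotation":[0,0,0]},{"slide":[21.8,1.7,0],"rotation":[0,0,0]},{"slide":[0,0,30],"rotation":[0,0,0]},{"slide":[0,0,30],"rotation":[0,0,0]},{"slide":[0,0,20],"rotation":[0,0,0]},{"slide":[0,0,12],"rotation":[0,0,0]},{"slide":[0,0,0],"rotation":[0,0,0]},{"slide":[0,0,0],"rotation":[0,0,0]},{"slide":[0,0,0],"rotation":[0,0,0]},{"slide":[0,0,0],"rotation":[0,0,0]},{"slide":[0,0,0],"rotation":[0,0,0]}]'

```text
time: 31.62
tool_pos: [0.6681, 0.0952, 0.0606]
tool_rot: [0.002, 0.079, 0.997, 0.0]
contact_force: [-0.5, 0.2, 0.0]
gripper_width: 0.601
```

```bash
python3 - <<'E'
from h import *
goto([.6660,.0965,.050],81)
E
```

```text
yaw now 80.90; rotvec(tool) [ 0.05  0.17 -0.1 ]; slide before rot [ 2.3  0.9 10.6]; slide after rot [ 2.2  0.9 10.6]
```

>>> jog_arm --increments '[{"slide":[1.2,0.6,5],"rotation":[0,0.05,0]},{"slide":[0,0,4],"rotation":[0,0,0]},{"slide":[0,0,0],"rotation":[0,0,0]},{"slide":[0,0,0],"rotation":[0,0,0]},{"slide":[0,0,0],"rotation":[0,0,0]},{"slide":[0,0,0],"rotation":[0,0,0]},{"slide":[0,0,0],"rotation":[0,0,0]}]'

```text
time: 32.2
tool_pos: [0.6657, 0.0959, 0.0496]
tool_rot: [-0.0, 0.079, 0.997, 0.0]
contact_force: [0.4, -0.3, 0.9]
gripper_width: 0.6
```

```bash
python3 - <<'E'
from h import *
goto([.6660,.0965,.050],81)
E
```

```text
yaw now 80.90; rotvec(tool) [ 0.02 -0.05 -0.1 ]; slide before rot [-0.2  0.6 -0.4]; slide after rot [-0.2  0.6 -0.4]
```

>>> jog_arm --fingers 0.0 --increments '[{"slide":[-0.2,0.5,-0.3],"rotation":[0,0,-0.1]},{"slide":[0,0,0],"rotation":[0,0,0]},{"slide":[0,0,0],"rotation":[0,0,0]},{"slide":[0,0,0],"rotation":[0,0,0]},{"slide":[0,0,0],"rotation":[0,0,0]},{"slide":[0,0,0],"rotation":[0,0,0]},{"slide":[0,0,0],"rotation":[0,0,0]},{"slide":[0,0,0],"rotation":[0,0,0]}]'

```text
time: 32.87
tool_pos: [0.6662, 0.0965, 0.0502]
tool_rot: [-0.0, 0.078, 0.997, 0.0]
contact_force: [0.7, 0.3, 2.5]
gripper_width: 0.233
```

```bash
python3 w.py w25; python3 - <<'E'
from h import *
goto([.5790,.2526,.150],81)
E
```

```text
32.9167 [0.6662 0.0965 0.0502]
yaw now 81.01; rotvec(tool) [ 0.03 -0.02  0.01]; slide before rot [110.6 140.6 -99.7]; slide after rot [110.5 140.5 -99.8]
```

View pics/w25.png

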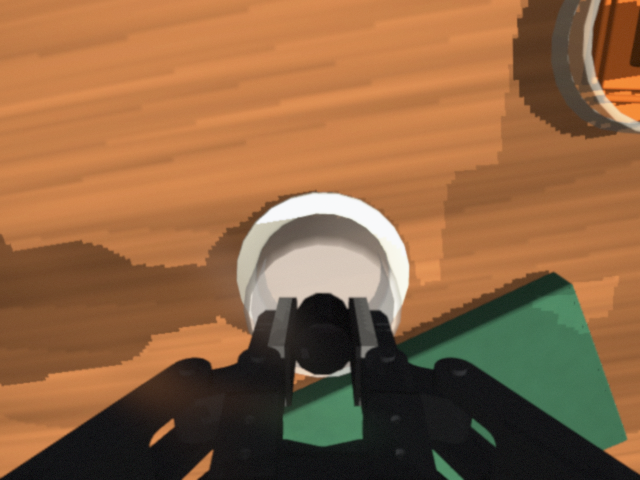

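Knob held. Carry it to the orange dish.

>>> jog_arm --increments '[{"slide":[0,0,-20],"rotation":[0,0,0]},{"slide":[0,0,-30],"rotation":[0,0,0]},{"slide":[0,0,-30],"rotation":[0,0,0]},{"slide":[0,0,-20],"rotation":[0,0,0]},{"slide":[18.4,23.4,0],"rotation":[0,0,0]},{"slide":[18.4,23.4,0],"rotation":[0,0,0]},{"slide":[18.4,23.4,0],"rotation":[0,0,0]},{"slide":[18.4,23.4,0],"rotation":[0,0,0]},{"slide":[18.4,23.4,0],"rotation":[0,0,0]},{"slide":[18.4,23.4,0],"rotation":[0,0,0]},{"slide":[0,0,0],"rotation":[0,0,0]},{"slide":[0,0,0],"rotation":[0,0,0]},{"slide":[0,0,0],"rotation":[0,0,0]},{"slide":[0,0,0],"rotation":[0,0,0]},{"slide":[0,0,0],"rotation":[0,0,0]}]'

```text
time: 34.17
tool_pos: [0.5793, 0.2512, 0.1496]
tool_rot: [-0.001, 0.079, 0.997, -0.0]
contact_force: [-0.6, -0.6, -2.1]
gripper_width: 0.232
```

```bash
python3 - <<'E'
from h import *
goto([.5790,.2526,.0692],81)
E
```

```text
yaw now 80.91; rotvec(tool) [-0.01 -0.09 -0.09]; slide before rot [ 0.4  1.4 80.4]; slide after rot [ 0.5  1.3 80.4]
```

>>> jog_arm --increments '[{"slide":[0.3,1,20],"rotation":[0,0,0]},{"slide":[0,0,20],"rotation":[0,0,0]},{"slide":[0,0,20],"rotation":[0,0,0]},{"slide":[0,0,8],"rotation":[0,0,0]},{"slide":[0,0,0],"rotation":[0,0,0]},{"slide":[0,0,0],"rotation":[0,0,0]},{"slide":[0,0,0],"rotation":[0,0,0]},{"slide":[0,0,0],"rotation":[0,0,0]},{"slide":[0,0,0],"rotation":[0,0,0]},{"slide":[0,0,0],"rotation":[0,0,0]}]'

```text
time: 35.0
tool_pos: [0.5793, 0.2536, 0.0831]
tool_rot: [0.0, 0.078, 0.997, 0.001]
contact_force: [0.0, -1.0, -1.6]
gripper_width: 0.232
```

```bash
python3 w.py w26; python3 - <<'E'
from h import *
goto([.5790,.2526,.0692],81)
E
```

```text
35.05 [0.5791 0.2536 0.0829]
yaw now 81.01; rotvec(tool) [0.05 0.01 0.01]; slide before rot [-0.1 -1.  13.7]; slide after rot [-0.1 -1.  13.7]
```

View pics/w26.png

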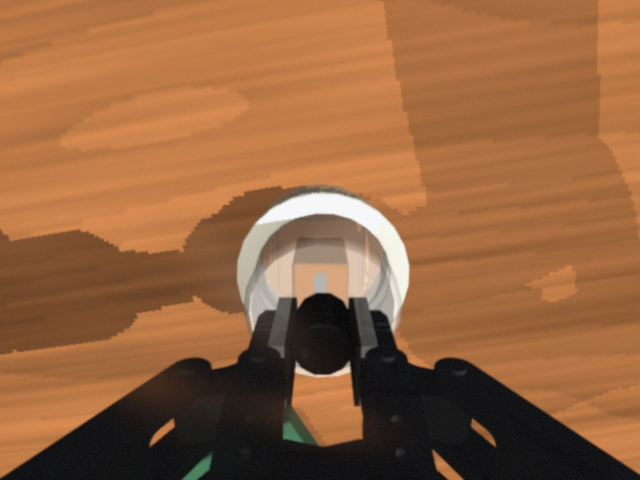

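>>> jog_arm --increments '[{"slide":[0,-0.8,4],"rotation":[0,0,0]},{"slide":[0,0,3],"rotation":[0,0,0]},{"slide":[0,0,3],"rotation":[0,0,0]},{"slide":[0,0,3],"rotation":[0,0,0]},{"slide":[0,0,0],"rotation":[0,0,0]},{"slide":[0,0,0],"rotation":[0,0,0]},{"slide":[0,0,0],"rotation":[0,0,0]},{"slide":[0,0,0],"rotation":[0,0,0]},{"slide":[0,0,0],"rotation":[0,0,0]}]'

```text
time: 35.8
tool_pos: [0.5785, 0.2526, 0.0692]
tool_rot: [-0.001, 0.078, 0.997, 0.0]
contact_force: [-2.6, -0.5, 3.1]
gripper_width: 0.234
```

```bash
python3 w.py w27; python3 - <<'E'
from h import *
goto([.5790,.2526,.0692],81)
E
```

```text
35.85 [0.5785 0.2526 0.0692]
yaw now 81.01; rotvec(tool) [ 0.02 -0.07  0.01]; slide before rot [-0.5  0.1 -0. ]; slide after rot [-0.5  0.1 -0. ]
```

Seated height has been reached with light contact. Release, lift and check.

>>> jog_arm --fingers 0.5 --increments '[{"slide":[0,0,0],"rotation":[0,0,0]},{"slide":[0,0,0],"rotation":[0,0,0]},{"slide":[0,0,0],"rotation":[0,0,0]},{"slide":[0,0,0],"rotation":[0,0,0]},{"slide":[0,0,-15],"rotation":[0,0,0]},{"slide":[0,0,-30],"rotation":[0,0,0]},{"slide":[0,0,-30],"rotation":[0,0,0]},{"slide":[-35,0,-10],"rotation":[0,0,0]},{"slide":[-35,0,0],"rotation":[0,0,0]},{"slide":[0,0,0],"rotation":[0,0,0]},{"slide":[0,0,0],"rotation":[0,0,0]},{"slide":[0,0,0],"rotation":[0,0,0]},{"slide":[0,0,0],"rotation":[0,0,0]}]'

```text
time: 36.93
tool_pos: [0.6469, 0.2418, 0.1539]
tool_rot: [-0.001, 0.078, 0.997, 0.0]
contact_force: [0.4, 0.1, -0.5]
gripper_width: 0.496
```

```bash
python3 w.py w28; python3 - <<'E'
from h import *
f=load("w28");c=(.5793,.2537)
cv2.imwrite("pics/o28.png",np.hstack([ortho(f,c,.027),ortho(f,c,.091)]))
t=optics.grab_frame("top");cv2.imwrite("pics/t28.png",cv2.resize(t["frame"][130:340,120:500],None,fx=2,fy=2))
for d in place_of("cover1","top"): print(round(d["score"],2),onz(t,d["uv"],0).round(4))
goto([.514,-.018,.15],90)
E
```

```text
36.9833 [0.6468 0.2419 0.1539]
0.85 [ 0.7447 -0.3206  0.    ]
0.78 [ 0.2231 -0.3383  0.    ]
0.76 [ 0.4493 -0.023   0.    ]
0.67 [ 0.635  -0.3636 -0.    ]
0.65 [ 0.2784 -0.4876  0.    ]
0.61 [ 0.3729 -0.2775  0.    ]
0.55 [0.5883 0.2498 0.    ]
yaw now 81.04; rotvec(tool) [ 0.02 -0.08 -8.96]; slide before rot [  90.8 -277.4    4. ]; slide after rot [ 132.9 -259.9    3.9]
```

View pics/o28.png

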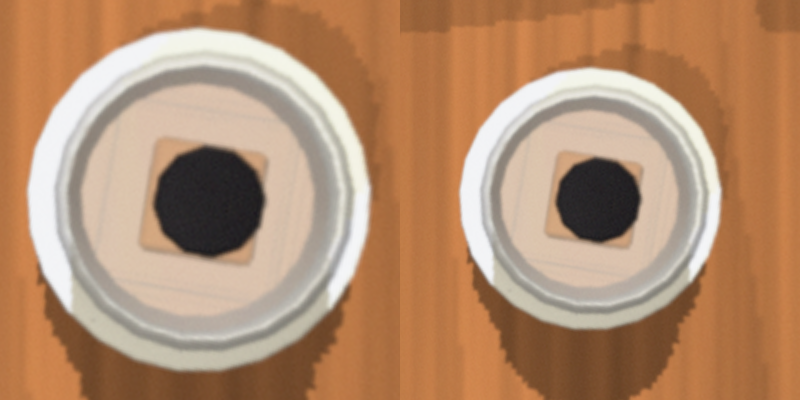

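View pics/t28.png

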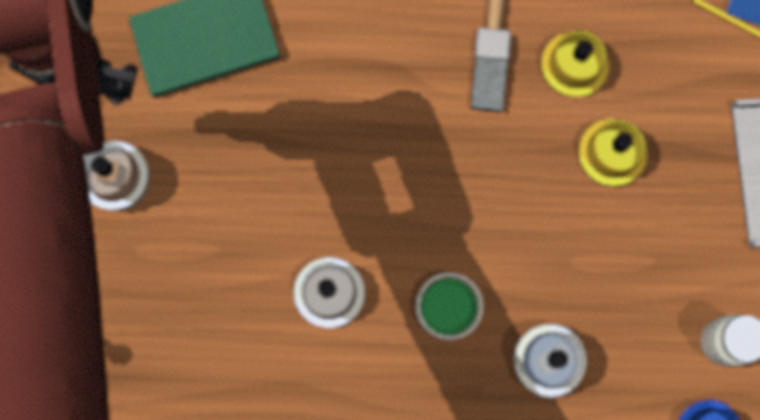

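Second cover is seated and centred. Third: the cover at (0.445,-0.018), for the green dish.

```bash
python3 - <<'E'
from h import *
goto([.513,-.029,.15],81)
E
```

```text
yaw now 81.04; rotvec(tool) [ 0.01 -0.08  0.04]; slide before rot [  90.1 -288.5    4. ]; slide after rot [  89.9 -288.5    3.9]
```

>>> jog_arm --increments '[{"slide":[9,-28.8,0.4],"rotation":[0,0,0]},{"slide":[9,-28.8,0.4],"rotation":[0,0,0]},{"slide":[9,-28.8,0.4],"rotation":[0,0,0]},{"slide":[9,-28.8,0.4],"rotation":[0,0,0]},{"slide":[9,-28.8,0.4],"rotation":[0,0,0]},{"slide":[9,-28.8,0.4],"rotation":[0,0,0]},{"slide":[9,-28.8,0.4],"rotation":[0,0,0]},{"slide":[9,-28.8,0.4],"rotation":[0,0,0]},{"slide":[9,-28.8,0.4],"rotation":[0,0,0]},{"slide":[9,-28.8,0.4],"rotation":[0,0,0]},{"slide":[0,0,0],"rotation":[0,0,0]},{"slide":[0,0,0],"rotation":[0,0,0]},{"slide":[0,0,0],"rotation":[0,0,0]},{"slide":[0,0,0],"rotation":[0,0,0]},{"slide":[0,0,0],"rotation":[0,0,0]}]'

```text
time: 38.33
tool_pos: [0.5141, -0.0278, 0.1499]
tool_rot: [-0.001, 0.078, 0.997, 0.0]
contact_force: [-0.5, -0.0, -0.9]
gripper_width: 0.5
```

```bash
python3 w.py w29 cover1:0 dish_round:0; python3 - <<'E'
from h import *
f=load("w29");c=(.444,-.018)
cv2.imwrite("pics/o29.png",np.vstack([np.hstack([cv2.resize(o,(300,300)) for o in (ortho(f,c,.008),ortho(f,c,.072))])]))
E
```

```text
38.3833 [ 0.5141 -0.0279  0.1499]
cover1 0.85 [321.4 127.7] [ 0.4472 -0.017   0.    ]
dish_round 0.64 [117.6 137.6] [ 0.4307 -0.1613  0.    ]
```

View pics/w29.png

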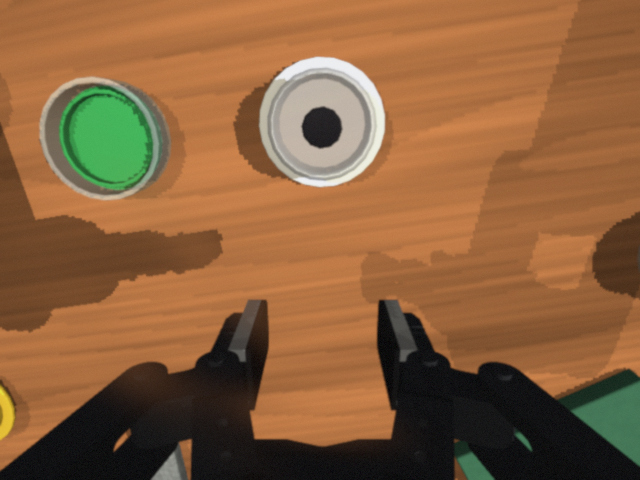

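View pics/o29.png

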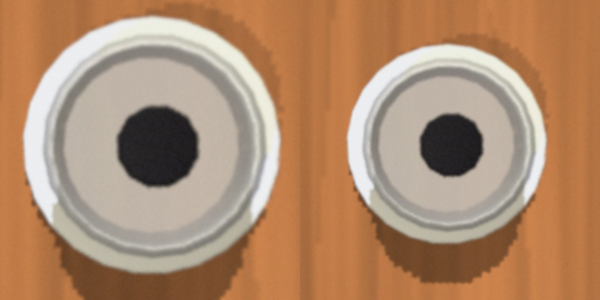

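Cover at (0.4446,-0.0164), upright.

```bash
python3 - <<'E'
from h import *
goto([.4444,-.0174,.050],81)
E
```

```text
yaw now 81.07; rotvec(tool) [ 0.02 -0.08  0.07]; slide before rot [70.3 -0.3 99.9]; slide after rot [70.4 -0.3 99.8]
```

>>> jog_arm --increments '[{"slide":[23.5,0,0],"rotation":[0,0,0]},{"slide":[23.5,0,0],"rotation":[0,0,0]},{"slide":[23.5,0,0],"rotation":[0,0,0]},{"slide":[0,0,30],"rotation":[0,0,0]},{"slide":[0,0,30],"rotation":[0,0,0]},{"slide":[0,0,20],"rotation":[0,0,0]},{"slide":[0,0,12],"rotation":[0,0,0]},{"slide":[0,0,0],"rotation":[0,0,0]},{"slide":[0,0,0],"rotation":[0,0,0]},{"slide":[0,0,0],"rotation":[0,0,0]},{"slide":[0,0,0],"rotation":[0,0,0]},{"slide":[0,0,0],"rotation":[0,0,0]}]'

```text
time: 39.48
tool_pos: [0.4452, -0.0179, 0.0594]
tool_rot: [0.001, 0.078, 0.997, -0.0]
contact_force: [-0.3, 0.9, 0.3]
gripper_width: 0.502
```

```bash
python3 - <<'E'
from h import *
goto([.4444,-.0174,.050],81)
E
```

```text
yaw now 81.01; rotvec(tool) [0.01 0.08 0.01]; slide before rot [0.9 0.4 9.4]; slide after rot [0.9 0.4 9.4]
```

>>> jog_arm --increments '[{"slide":[0.5,0.3,5],"rotation":[0,0,0]},{"slide":[0,0,3.5],"rotation":[0,0,0]},{"slide":[0,0,0],"rotation":[0,0,0]},{"slide":[0,0,0],"rotation":[0,0,0]},{"slide":[0,0,0],"rotation":[0,0,0]},{"slide":[0,0,0],"rotation":[0,0,0]},{"slide":[0,0,0],"rotation":[0,0,0]}]'

```text
time: 40.07
tool_pos: [0.4437, -0.0174, 0.0496]
tool_rot: [-0.0, 0.078, 0.997, 0.0]
contact_force: [0.0, -0.2, -0.4]
gripper_width: 0.497
```

>>> jog_arm --fingers 0.0 --increments '[{"slide":[0,0,0],"rotation":[0,0,0]},{"slide":[0,0,0],"rotation":[0,0,0]},{"slide":[0,0,0],"rotation":[0,0,0]},{"slide":[0,0,0],"rotation":[0,0,0]},{"slide":[0,0,0],"rotation":[0,0,0]},{"slide":[0,0,0],"rotation":[0,0,0]},{"slide":[0,0,0],"rotation":[0,0,0]},{"slide":[0,0,0],"rotation":[0,0,0]}]'

```text
time: 40.73
tool_pos: [0.4439, -0.0173, 0.0498]
tool_rot: [-0.0, 0.078, 0.997, 0.0]
contact_force: [-0.6, 0.2, 2.4]
gripper_width: 0.231
```

```bash
python3 w.py w30; python3 - <<'E'
from h import *
goto([.500,-.172,.150],81)
E
```

```text
40.7833 [ 0.444  -0.0174  0.0498]
yaw now 81.00; rotvec(tool) [ 0.02 -0.03  0.  ]; slide before rot [ -79.5 -143.9 -100.3]; slide after rot [ -79.5 -144.  -100.2]
```

View pics/w30.png

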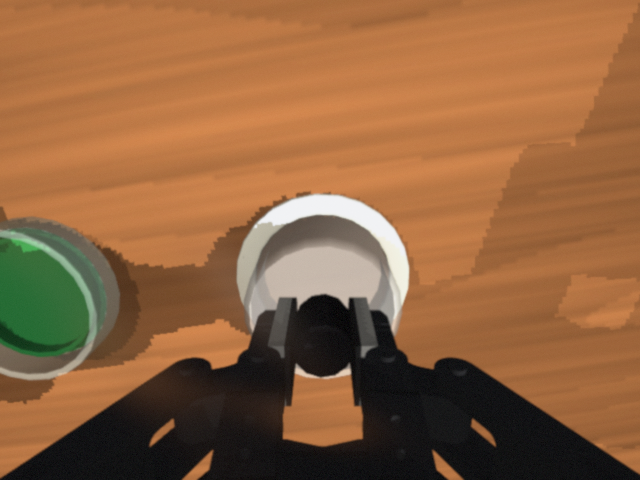

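Held. Lift and go to where the camera looks down on the green dish.

>>> jog_arm --increments '[{"slide":[0,0,-20],"rotation":[0,0,0]},{"slide":[0,0,-30],"rotation":[0,0,0]},{"slide":[0,0,-30],"rotation":[0,0,0]},{"slide":[0,0,-20],"rotation":[0,0,0]},{"slide":[-13.2,-24,0],"rotation":[0,0,0]},{"slide":[-13.2,-24,0],"rotation":[0,0,0]},{"slide":[-13.2,-24,0],"rotation":[0,0,0]},{"slide":[-13.2,-24,0],"rotation":[0,0,0]},{"slide":[-13.2,-24,0],"rotation":[0,0,0]},{"slide":[-13.2,-24,0],"rotation":[0,0,0]},{"slide":[0,0,0],"rotation":[0,0,0]},{"slide":[0,0,0],"rotation":[0,0,0]},{"slide":[0,0,0],"rotation":[0,0,0]},{"slide":[0,0,0],"rotation":[0,0,0]},{"slide":[0,0,0],"rotation":[0,0,0]}]'

```text
time: 42.03
tool_pos: [0.499, -0.171, 0.1489]
tool_rot: [-0.001, 0.078, 0.997, 0.0]
contact_force: [-0.1, 0.6, -1.7]
gripper_width: 0.233
```

```bash
python3 w.py w31 dish_round:0; python3 - <<'E'
from h import *
f=load("w31");c=(.431,-.162)
cv2.imwrite("pics/o31.png",np.hstack([cv2.resize(f["frame"],(533,400)),ortho(f,c,.024)[:, :]])[:, :])
cv2.imwrite("pics/o31.png",ortho(f,c,.024))
E
```

```text
42.0833 [ 0.4991 -0.171   0.1491]
dish_round 0.66 [318.5 126.2] [ 0.4305 -0.1619  0.    ]
```

View pics/o31.png

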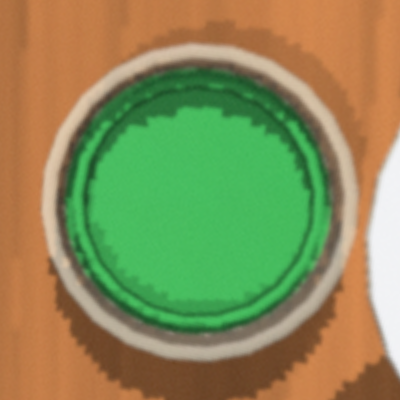

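View pics/w31.png

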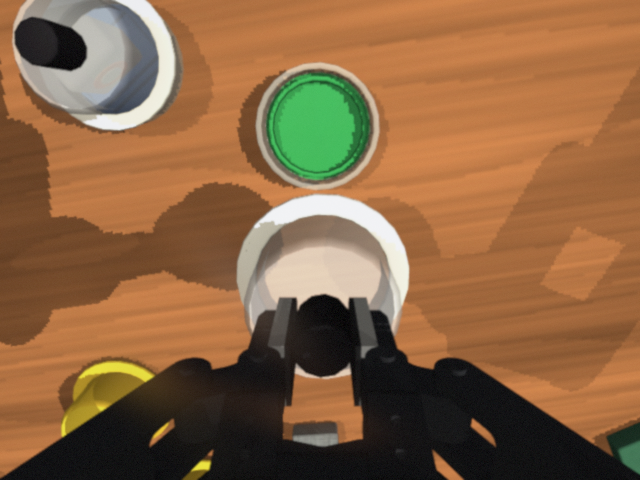

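Green dish rim centre (0.4310,-0.1626).

```bash
python3 - <<'E'
from h import *
goto([.4304,-.1636,.0688],81)
E
```

```text
yaw now 81.06; rotvec(tool) [ 0.02 -0.08  0.06]; slide before rot [69.  -3.2 80.5]; slide after rot [69.1 -3.3 80.4]
```

>>> jog_arm --increments '[{"slide":[23,-1.1,0],"rotation":[0,0,0]},{"slide":[23,-1.1,0],"rotation":[0,0,0]},{"slide":[23,-1.1,0],"rotation":[0,0,0]},{"slide":[0,0,25],"rotation":[0,0,0]},{"slide":[0,0,25],"rotation":[0,0,0]},{"slide":[0,0,15],"rotation":[0,0,0]},{"slide":[0,0,0],"rotation":[0,0,0]},{"slide":[0,0,0],"rotation":[0,0,0]},{"slide":[0,0,0],"rotation":[0,0,0]},{"slide":[0,0,0],"rotation":[0,0,0]},{"slide":[0,0,0],"rotation":[0,0,0]},{"slide":[0,0,0],"rotation":[0,0,0]}]'

```text
time: 43.13
tool_pos: [0.4314, -0.1648, 0.0856]
tool_rot: [0.0, 0.078, 0.997, -0.0]
contact_force: [0.8, -0.4, -1.8]
gripper_width: 0.234
```

```bash
python3 w.py w32;python3 - <<'E'
from h import *
goto([.4304,-.1636,.0688],81)
E
```

```text
43.1833 [ 0.4313 -0.1647  0.0853]
yaw now 81.00; rotvec(tool) [-0.02  0.02  0.  ]; slide before rot [ 1.   1.  16.5]; slide after rot [ 1.   1.  16.5]
```

View pics/w32.png

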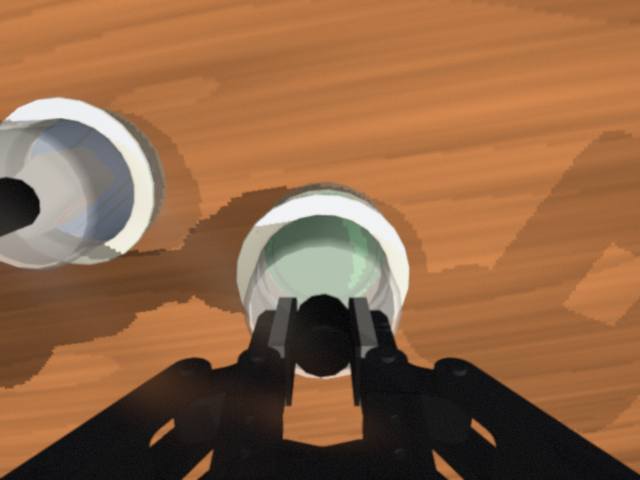

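>>> jog_arm --increments '[{"slide":[0.7,0.8,4],"rotation":[0,0,0]},{"slide":[0,0,4],"rotation":[0,0,0]},{"slide":[0,0,0],"rotation":[0,0,0]},{"slide":[0,0,0],"rotation":[0,0,0]},{"slide":[0,0,4],"rotation":[0,0,0]},{"slide":[0,0,3.5],"rotation":[0,0,0]},{"slide":[0,0,0],"rotation":[0,0,0]},{"slide":[0,0,0],"rotation":[0,0,0]},{"slide":[0,0,0],"rotation":[0,0,0]},{"slide":[0,0,0],"rotation":[0,0,0]},{"slide":[0,0,0],"rotation":[0,0,0]}]'

```text
time: 44.1
tool_pos: [0.4301, -0.1635, 0.0688]
tool_rot: [-0.001, 0.078, 0.997, 0.0]
contact_force: [-1.0, 0.1, -1.8]
gripper_width: 0.236
```

```bash
python3 - <<'E'
from h import *
goto([.4304,-.1636,.0688],81)
E
```

```text
yaw now 81.00; rotvec(tool) [ 0.02 -0.07  0.  ]; slide before rot [-0.4 -0.   0. ]; slide after rot [-0.4 -0.   0. ]
```

>>> jog_arm --increments '[{"slide":[-0.2,0,0.8],"rotation":[0,0,0]},{"slide":[0,0,0],"rotation":[0,0,0]},{"slide":[0,0,0],"rotation":[0,0,0]},{"slide":[0,0,0],"rotation":[0,0,0]}]'

```text
time: 44.43
tool_pos: [0.4302, -0.1635, 0.0688]
tool_rot: [-0.001, 0.078, 0.997, 0.0]
contact_force: [-3.4, 1.2, 4.3]
gripper_width: 0.235
```

>>> jog_arm --fingers 0.5 --increments '[{"slide":[0,0,0],"rotation":[0,0,0]},{"slide":[0,0,0],"rotation":[0,0,0]},{"slide":[0,0,0],"rotation":[0,0,0]},{"slide":[0,0,0],"rotation":[0,0,0]},{"slide":[0,0,-15],"rotation":[0,0,0]},{"slide":[0,0,-30],"rotation":[0,0,0]},{"slide":[0,0,-30],"rotation":[0,0,0]},{"slide":[-35,0,-10],"rotation":[0,0,0]},{"slide":[-35,0,0],"rotation":[0,0,0]},{"slide":[0,0,0],"rotation":[0,0,0]},{"slide":[0,0,0],"rotation":[0,0,0]},{"slide":[0,0,0],"rotation":[0,0,0]},{"slide":[0,0,0],"rotation":[0,0,0]}]'

```text
time: 45.52
tool_pos: [0.4985, -0.1742, 0.1524]
tool_rot: [-0.001, 0.079, 0.997, 0.0]
contact_force: [0.2, 0.7, -0.7]
gripper_width: 0.499
```

```bash
python3 w.py w33; python3 - <<'E'
from h import *
f=load("w33");c=(.431,-.1626);d=(.3693,-.2839)
cv2.imwrite("pics/o33.png",np.hstack([ortho(f,c,.027),ortho(f,c,.091)]))
E
```

```text
45.5667 [ 0.4986 -0.1742  0.1526]
```

View pics/o33.png

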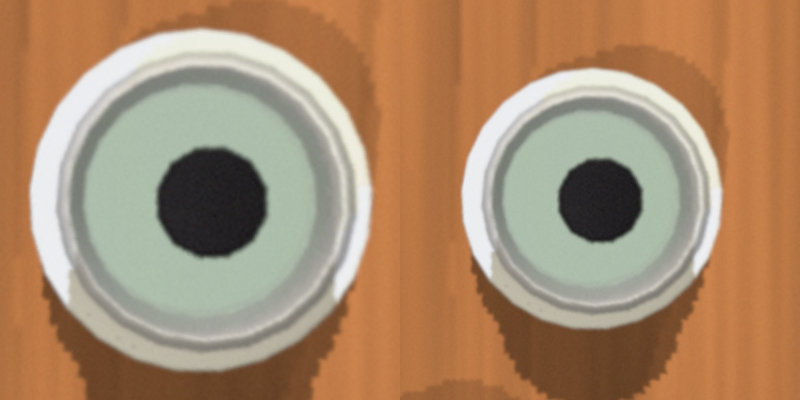

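View pics/w33.png

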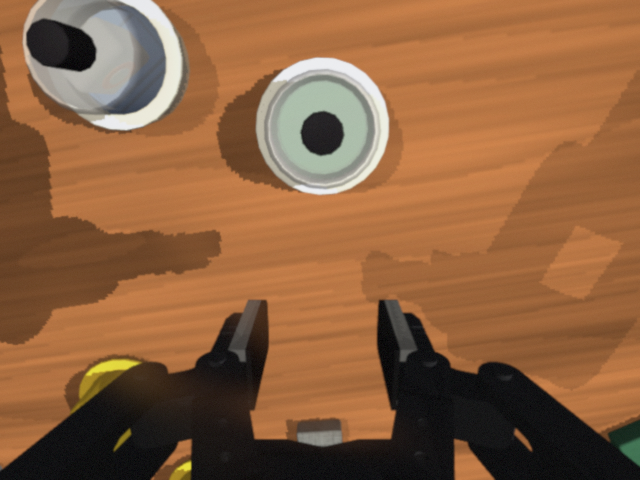

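All three covers are seated and centred. Now the lamp: base at about (0.396,0.310), ball at (0.359,0.305), and the lever's +x is near +12°. Close the fingers and stand behind the ball.

```bash
python3 - <<'E'
from h import *
goto([.300,.285,.16],102)
E
```

```text
yaw now 80.99; rotvec(tool) [  0.05  -0.11 -21.01]; slide before rot [268.  422.5  -6.7]; slide after rot [ 98.7 490.5  -7.4]
```

>>> jog_arm --fingers 0.0 --increments '[{"slide":[0,0,-3],"rotation":[0,0,-7]},{"slide":[0,0,-4],"rotation":[0,0,-7]},{"slide":[0,0,0],"rotation":[0,0,-7]},{"slide":[6.6,32.7,0],"rotation":[0,0,0]},{"slide":[6.6,32.7,0],"rotation":[0,0,0]},{"slide":[6.6,32.7,0],"rotation":[0,0,0]},{"slide":[6.6,32.7,0],"rotation":[0,0,0]},{"slide":[6.6,32.7,0],"rotation":[0,0,0]},{"slide":[6.6,32.7,0],"rotation":[0,0,0]},{"slide":[6.6,32.7,0],"rotation":[0,0,0]},{"slide":[6.6,32.7,0],"rotation":[0,0,0]},{"slide":[6.6,32.7,0],"rotation":[0,0,0]},{"slide":[6.6,32.7,0],"rotation":[0,0,0]},{"slide":[6.6,32.7,0],"rotation":[0,0,0]},{"slide":[6.6,32.7,0],"rotation":[0,0,0]},{"slide":[6.6,32.7,0],"rotation":[0,0,0]},{"slide":[6.6,32.7,0],"rotation":[0,0,0]},{"slide":[6.6,32.7,0],"rotation":[0,0,0]},{"slide":[0,0,0],"rotation":[0,0,0]},{"slide":[0,0,0],"rotation":[0,0,0]}]'

```text
time: 47.23
tool_pos: [0.2994, 0.2852, 0.1603]
tool_rot: [-0.0, -0.106, 0.994, 0.0]
contact_force: [0.6, -0.4, -0.1]
gripper_width: 0.002
```

>>> jog_arm --increments '[{"slide":[0,0,0],"rotation":[0,0,0]},{"slide":[0,0,0],"rotation":[0,0,0]},{"slide":[0,0,0],"rotation":[0,0,0]}]'

```text
time: 47.48
tool_pos: [0.3012, 0.2836, 0.1604]
tool_rot: [-0.0, -0.103, 0.995, 0.0]
contact_force: [-0.1, 0.7, 0.2]
gripper_width: -0.005
```

```bash
python3 w.py w34 lamp_tip:.092 lamp_base:0; python3 - <<'E'
from h import *
for n in ("top","scene"):
    t=optics.grab_frame(n);cv2.imwrite(f"pics/{n}34.png",t["frame"])
E
```

```text
47.5333 [0.3012 0.2837 0.1605]
```

View pics/w34.png

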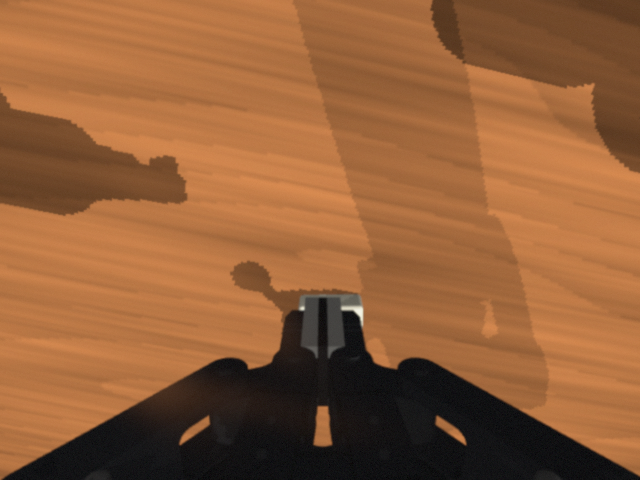

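View pics/scene34.png

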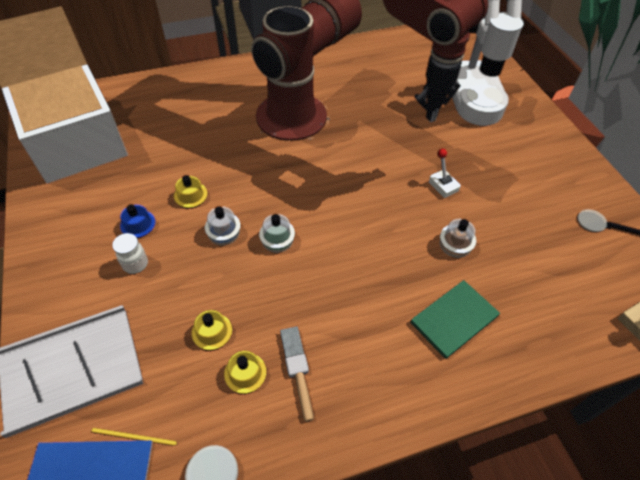

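The scene view shows all three dishes covered and the bystanders in place. The lamp is at (444,170), hidden behind the fingers in the wrist view. I'll measure it from the fixed cameras.

```bash
python3 - <<'E'
from h import *
F={n:optics.grab_frame(n) for n in ("top","scene")}
uv={}
for n,(x0,y0,x1,y1) in {"top":(110,260,200,340),"scene":(400,130,480,220)}.items():
    im=F[n]["frame"].astype(int); b,g,r=im[...,0],im[...,1],im[...,2]
    m=(r>110)&(g<50)&(b<60); z=np.zeros_like(m); z[y0:y1,x0:x1]=m[y0:y1,x0:x1]
    ys,xs=np.nonzero(z); print(n,len(xs),xs.mean(),ys.mean()); uv[n]=(xs.mean(),ys.mean())
    w=(im.min(2)>140); zw=np.zeros_like(w); zw[y0:y1,x0:x1]=w[y0:y1,x0:x1]
    ys,xs=np.nonzero(zw); print("white",len(xs),xs.mean(),ys.mean(), onz(F[n],(xs.mean(),ys.mean()),.02).round(4))
    cv2.imwrite(f"pics/l_{n}.png",cv2.resize(F[n]["frame"][y0:y1,x0:x1],None,fx=5,fy=5,interpolation=cv2.INTER_CUBIC))
print(tri([F["top"],F["scene"]],[uv["top"],uv["scene"]]).round(4))
E
```

```text
top 52 139.76923076923077 304.59615384615387
white 358 148.56424581005587 288.5893854748603 [0.401  0.3116 0.02  ]
scene 36 442.6111111111111 151.94444444444446
white 287 445.58188153310107 182.54355400696863 [0.402  0.3122 0.02  ]
[0.3599 0.3064 0.0948]
```

View pics/l_top.png

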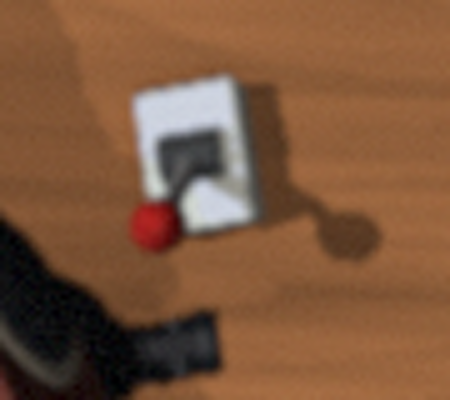

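View pics/l_scene.png

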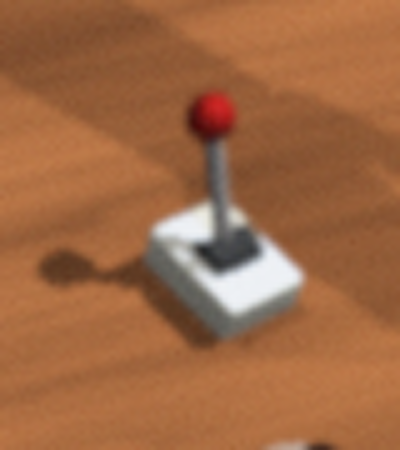

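Ball triangulates to (0.360,0.306,0.095), which fits the lever length. Align behind it and lower.

```bash
python3 - <<'E'
from h import *
goto([.314,.295,.076],102)
E
```

```text
yaw now 101.96; rotvec(tool) [ 0.04 -0.06 -0.04]; slide before rot [-15.1   7.6  84.4]; slide after rot [-15.    7.6  84.5]
```

>>> jog_arm --increments '[{"slide":[-15,7.6,0],"rotation":[0,0,0]},{"slide":[0,0,25],"rotation":[0,0,0]},{"slide":[0,0,25],"rotation":[0,0,0]},{"slide":[0,0,20],"rotation":[0,0,0]},{"slide":[0,0,14],"rotation":[0,0,0]},{"slide":[0,0,0],"rotation":[0,0,0]},{"slide":[0,0,0],"rotation":[0,0,0]},{"slide":[0,0,0],"rotation":[0,0,0]},{"slide":[0,0,0],"rotation":[0,0,0]}]'

```text
time: 48.58
tool_pos: [0.3147, 0.2959, 0.0781]
tool_rot: [0.001, -0.105, 0.995, 0.001]
contact_force: [0.4, -0.2, -0.0]
gripper_width: -0.002
```

```bash
python3 - <<'E'
from h import *
goto([.411,.314,.076],102)
for n,(x0,y0,x1,y1) in {"top":(100,240,220,340),"scene":(390,80,510,220)}.items():
    F=optics.grab_frame(n);cv2.imwrite(f"pics/m_{n}.png",cv2.resize(F["frame"][y0:y1,x0:x1],None,fx=4,fy=4,interpolation=cv2.INTER_CUBIC))
E
```

```text
yaw now 102.00; rotvec(tool) [0.1 0.1 0. ]; slide before rot [-97.9  -2.3   2.3]; slide after rot [-97.9  -2.3   2.1]
```

View pics/m_scene.png

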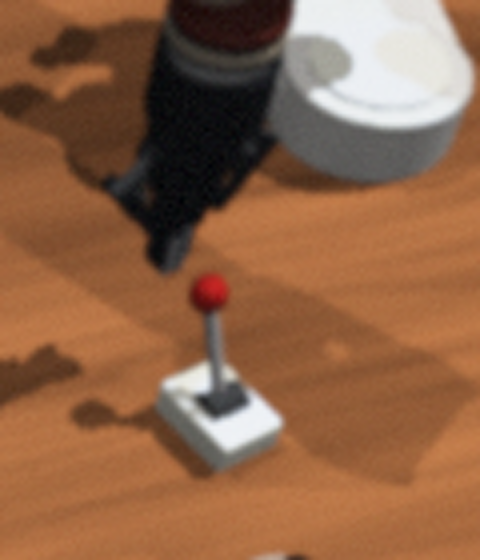

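View pics/m_top.png

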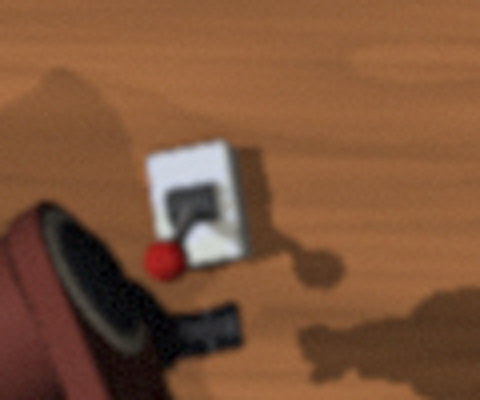

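```bash
python3 - <<'E'
from h import *
p,_=tcp()
for n in ("top","scene"):
    F=optics.grab_frame(n); print(n,proj(F,[p,[.36,.3055,.092],[.316,.2955,.095]]).round(1).tolist())
E
```

```text
top [[145.2, 324.7], [140.4, 304.6], [143.0, 324.1]]
scene [[429.9, 145.9], [442.0, 152.8], [431.3, 141.5]]
```

Geometry is consistent: the finger tip is right behind the ball. Push.

>>> jog_arm --increments '[{"slide":[-8,-0.3,0.3],"rotation":[0,0,0]},{"slide":[-8,-0.2,0.3],"rotation":[0,0,0]},{"slide":[-8,-0.2,0.3],"rotation":[0,0,0]},{"slide":[-8,-0.2,0.3],"rotation":[0,0,0]},{"slide":[-8,-0.2,0.3],"rotation":[0,0,0]},{"slide":[-8,-0.2,0.3],"rotation":[0,0,0]},{"slide":[-8,-0.2,0.3],"rotation":[0,0,0]},{"slide":[0,0,0],"rotation":[0,0,0]},{"slide":[0,0,0],"rotation":[0,0,0]}]'

```text
time: 49.53
tool_pos: [0.3694, 0.3054, 0.0742]
tool_rot: [-0.001, -0.104, 0.995, 0.0]
contact_force: [0.0, -0.4, -0.2]
gripper_width: -0.001
```

```bash
python3 - <<'E'
from h import *
goto([.411,.314,.076],102)
for n,(x0,y0,x1,y1) in {"scene":(390,80,510,220)}.items():
    F=optics.grab_frame(n);cv2.imwrite(f"pics/n_{n}.png",cv2.resize(F["frame"][y0:y1,x0:x1],None,fx=4,fy=4,interpolation=cv2.INTER_CUBIC))
E
```

```text
yaw now 101.98; rotvec(tool) [ 0.04 -0.05 -0.02]; slide before rot [-42.5  -0.3  -1.8]; slide after rot [-42.5  -0.3  -1.8]
```

View pics/n_scene.png

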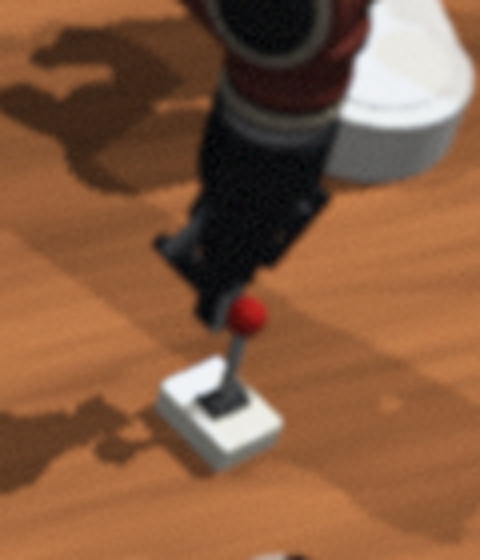

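The lever is moving with the finger, with the ball now at crop (248,315). Continue to the stop.

>>> jog_arm --increments '[{"slide":[-8,0,-0.4],"rotation":[0,0,0]},{"slide":[-8,0,-0.4],"rotation":[0,0,0]},{"slide":[-8,0,0],"rotation":[0,0,0]},{"slide":[-8,0,0],"rotation":[0,0,0]},{"slide":[-4,0,0],"rotation":[0,0,0]},{"slide":[0,0,0],"rotation":[0,0,0]},{"slide":[0,0,0],"rotation":[0,0,0]},{"slide":[0,0,0],"rotation":[0,0,0]}]'

```text
time: 50.25
tool_pos: [0.4041, 0.3129, 0.0751]
tool_rot: [-0.0, -0.105, 0.995, 0.0]
contact_force: [0.8, -0.8, 0.3]
gripper_width: -0.0
```

```bash
python3 - <<'E'
from h import *
goto([.411,.314,.076],102)
for n,(x0,y0,x1,y1) in {"scene":(390,80,510,220)}.items():
    F=optics.grab_frame(n);cv2.imwrite(f"pics/p_{n}.png",cv2.resize(F["frame"][y0:y1,x0:x1],None,fx=4,fy=4,interpolation=cv2.INTER_CUBIC))
b=np.array([.398,.311,0]);u=np.array([.978,.208,0])
for a in (-.5,0,.2,.35,.5): print(a,((proj(F,b+u*.08*np.sin(a)+[0,0,.022+.08*np.cos(a)])[0]-[390,80])*4).round(0))
E
```

```text
yaw now 102.00; rotvec(tool) [ 0.04 -0.05  0.  ]; slide before rot [-7.  -0.4 -0.9]; slide after rot [-7.  -0.4 -0.9]
-0.5 [205. 292.]
0 [246. 318.]
0.2 [261. 336.]
0.35 [272. 351.]
0.5 [281. 368.]
```

View pics/p_scene.png

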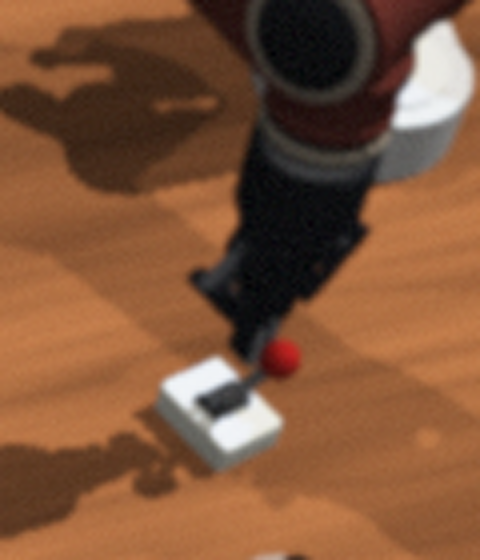

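The ball at (281,359) means about 0.42–0.45 rad past upright. Push the last millimetres.

>>> jog_arm --increments '[{"slide":[-3,0,0],"rotation":[0,0,0]},{"slide":[-3,0,0],"rotation":[0,0,0]},{"slide":[-2,0,0],"rotation":[0,0,0]},{"slide":[0,0,0],"rotation":[0,0,0]},{"slide":[0,0,0],"rotation":[0,0,0]},{"slide":[0,0,0],"rotation":[0,0,0]}]'

```text
time: 50.8
tool_pos: [0.4107, 0.3143, 0.0747]
tool_rot: [-0.002, -0.105, 0.995, -0.0]
contact_force: [-5.2, 0.2, 3.1]
gripper_width: 0.004
```

At the stop (5 N). Back off, rise and check everything.

>>> jog_arm --increments '[{"slide":[15,0,0],"rotation":[0,0,0]},{"slide":[25,0,0],"rotation":[0,0,0]},{"slide":[25,0,0],"rotation":[0,0,0]},{"slide":[15,0,-15],"rotation":[0,0,0]},{"slide":[15,0,-30],"rotation":[0,0,0]},{"slide":[0,0,-30],"rotation":[0,0,0]},{"slide":[0,0,-30],"rotation":[0,0,0]},{"slide":[0,0,0],"rotation":[0,0,0]},{"slide":[0,0,0],"rotation":[0,0,0]},{"slide":[0,0,0],"rotation":[0,0,0]},{"slide":[0,0,0],"rotation":[0,0,0]},{"slide":[0,0,0],"rotation":[0,0,0]}]'

```text
time: 51.8
tool_pos: [0.3183, 0.2942, 0.1783]
tool_rot: [-0.002, -0.105, 0.995, -0.0]
contact_force: [-0.0, 0.5, 0.1]
gripper_width: 0.001
```

```bash
python3 - <<'E'
from h import *
print(state()["contact_force"].round(1),tcp()[0])
F=optics.grab_frame("scene"); cv2.imwrite("pics/fin_scene.png",cv2.resize(F["frame"][130:400,100:490],None,fx=2,fy=2,interpolation=cv2.INTER_CUBIC))
im=F["frame"].astype(int)[130:220,400:490];m=(im[...,2]>110)&(im[...,1]<50)&(im[...,0]<60);ys,xs=np.nonzero(m);ball=np.array([xs.mean()+400,ys.mean()+130])
b=np.array([.398,.311,0]);u=np.array([.978,.208,0])
for a in (.2,.35,.5): print(a,proj(F,b+u*.08*np.sin(a)+[0,0,.022+.08*np.cos(a)])[0].round(1),ball)
T=optics.grab_frame("top"); cv2.imwrite("pics/fin_top.png",cv2.resize(T["frame"][130:340,120:500],None,fx=2,fy=2))
C=[(.3693,-.2839),(.5793,.2537),(.431,-.1626)]
cv2.imwrite("pics/fin_o.png",np.vstack([np.hstack([cv2.resize(ortho(G,c,z),(200,200)) for c in C]) for G in (T,F) for z in (.029,)]))
for n,G in (("top",T),("scene",F)):
    for d in place_of("cover1",n):
        p=onz(G,d["uv"],.019); print(n,round(d["score"],2),p.round(3))
E
```

```text
[-0.   0.5  0.1] [0.3183384  0.29424641 0.1783293 ]
0.2 [455.3 164. ] [461.37209302 170.69767442]
0.35 [458.  167.8] [461.37209302 170.69767442]
0.5 [460.3 171.9] [461.37209302 170.69767442]
top 0.95 [ 0.441 -0.164  0.019]
top 0.95 [ 0.227 -0.332  0.019]
top 0.88 [ 0.282 -0.478  0.019]
top 0.78 [0.584 0.256 0.019]
top 0.72 [ 0.364 -0.284  0.019]
top 0.68 [ 0.739 -0.318  0.019]
top 0.56 [ 0.626 -0.367  0.019]
scene 0.96 [ 0.242 -0.339  0.019]
scene 0.89 [ 0.64  -0.361  0.019]
scene 0.88 [ 0.379 -0.278  0.019]
scene 0.86 [ 0.437 -0.169  0.019]
scene 0.72 [ 0.752 -0.319  0.019]
scene 0.7 [0.584 0.246 0.019]
```

View pics/fin_scene.png

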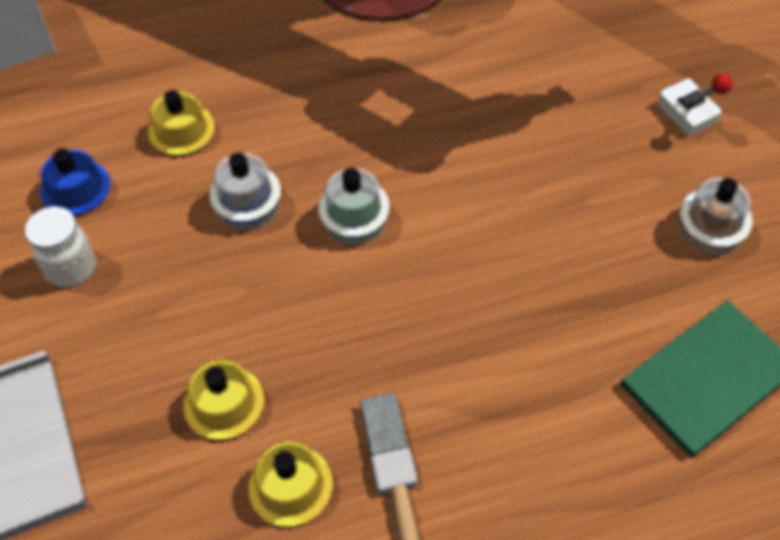

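View pics/fin_top.png

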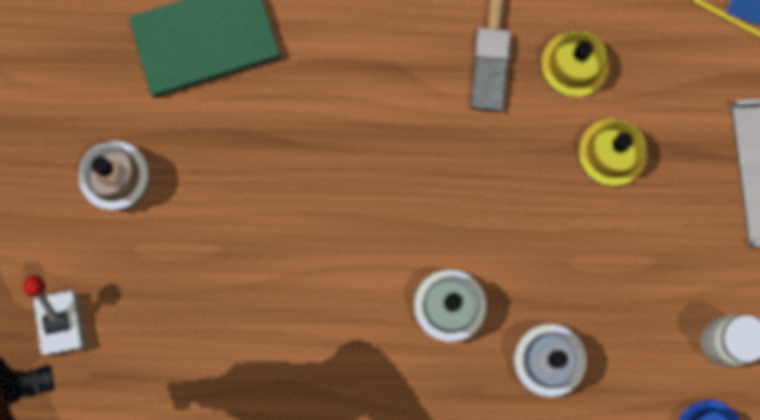

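View pics/fin_o.png

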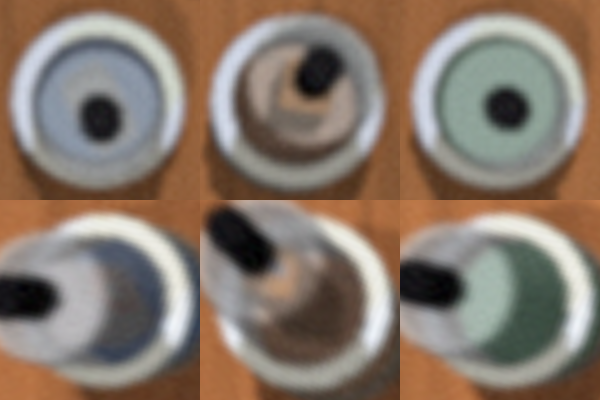

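All covers are centred and level on their rims, the lever is at the off stop, and the robot is clear. Handing in.

```bash
python3 -c "
from plant import manip; print(manip.job_done())"
```

```text
the job is handed in; nothing more can be done
None
```

I put both specimens away, covered all three dishes, then switched the lamp off and handed the job in at about 52 s. `job_done()` gives no verdict, so the results below rest on my own checks.

**What I did**
- **Specimens:** The stone went into the blue cradle and the amber block into the orange cradle. The pine cone was not there.
- **Covers:** The three clear covers went on the blue, orange and green dishes, the green one being empty. The yellow and blue look-alikes were left alone.
- **Lamp:** The lever was pushed to its off stop last.

**What the last checks showed**
- **Seating:** Wrist views taken after each release put flange and knob within about 1 mm of the dish centres. Gripper heights matched the seated heights, and both specimens sat inside their frames.
- **Lever:** The finger met about 5 N at the stop. The ball's image position fits a lean of about 0.45–0.5 rad past upright, so it is beyond the 0.85 mark.
- **Surroundings:** Jar, book and brush look unmoved, and the robot was touching nothing.

**Disagreements and upsets**
- The network's cover positions from the fixed cameras were 4–12 mm off my wrist measurements. I trusted the wrist views, and the rectified pictures from the fixed cameras showed the covers centred too.
- One cover was knocked about 4 cm aside during the run, so I measured it again before gripping it.
- My first two move calls were refused because a row needs both fields.

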